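# Clear the jammed tin and rehang the dispenser's end gate

## Robot

A 6-joint arm with a two-finger parallel gripper is mounted at the origin on the work surface. World frame = base frame: x ahead of the robot, y to its left, z up, the work surface at z = 0. Lengths are in m, angles in rad, forces in N, time in s.
With the tool pointing down it reaches from about 0.425 to 0.95 m from the base axis. Payload 3.5 kg.
Tool frame: the origin (TCP) lies on the centre line of the jaws, within the pads' length; the fingertips stand 25 mm ahead of it and the grasp point (between the pads) lies 6 mm ahead of it; y points along the fingers, z is the direction in which the jaws open and shut, and the axes are right-handed (so a half turn about y gives the same grasp; the last joint's range is limited). The gripper opens to 85 mm and grips with 20 to 120 N. Pads are 22 mm wide; open, the fingers measure 114 mm over their backs; the gripper's body (76 mm by 85 mm) begins 54 mm behind the grasp point. The pads swing forward as they close: fully open they stand 13 mm farther back than shut.
Start: joints at [-1.377, 0.286, 1.577, -0, 1.279, -0.15], TCP at [0.228, -0.635, 0.256] pointing down, gripper open.
Joint ranges: [-2.77, 2.77], [-0.9, 2.22], [0.21, 2.48], [-1.53, 4.67], [0.24, 2.81], [-2.84, 2.84]. Speed limits (rad/s): [2.79, 2.79, 3.14, 3.14, 3.14, 3.14].

## Interface

Orientations are given as a unit quaternion [x, y, z, w].
In Python, from plant import ctrl gives the robot as it stands.
- The arm moves only by the tool arm_command, never from a script. Its argument "steps" is a list of rows, each an object with "hand": the opening, from 0 (shut) to 1 (fully open); "travel": the shift along the tool's x, y, z in units of 0.3 m (1.0 is 0.3 m), a list of three; "rotation": the turn, a rotation vector about the tool's x, y, z in units of 30 degrees (1.0 is 30 degrees), a list of three. A call has 1 to 20 rows; each row shifts and turns the pose as measured when the row begins, along the tool's axes as they then stand; what a row does not reach is not made up. A row lasts 1/8 s, in which the tool goes at most 62.5 mm and 10.7 degrees, less where a joint would pass 70% of its speed; a pose out of reach is approached as far as the arm can. A call with a number of a shift or a turn outside -1 to 1 is refused whole. A call with a gripper value outside its range is refused whole. The fingers move at their own pace and stop on an object; "grip_force" is the grip in N (left out, the last holds). Time passes only in rows, so rows that do not move let the fingers close. It gives the time, the measured TCP pose, the force and the opening at its end, in the units of the state.
- ctrl.get_state(): the state, without advancing time (a new reading comes with each control period).
- ctrl.read_camera(name): name is "scene" or "top" or "wrist"; returns (picture, depth): 400x640x3 uint8, blue, green, red; 400x640 float32, m along the optical axis (not along the pixel's ray), 0 where there is no reading.
- ctrl.camera_params(name): a dict with "fx", "fy", "cx", "cy" (pixels), "distortion" ([k1, k2, p1, p2, k3] as OpenCV has them; the pictures are not rectified), "extrinsics" (4x4, takes a point from camera to world coordinates); the wrist camera has in their place "tool_from_camera" (4x4, takes a point from camera to tool coordinates, whose origin is the TCP and whose axes are the tool frame's). Camera axes: x right, y down, z forward; pixel columns grow to the right and rows downward; lengths in m; the calibration is good to about 2 mm. A picture is of the moment at which its call begins: read the wrist's pose just before it. camera_params takes no time and is no camera call.
- ctrl.sign_off(): hands the job in, once; it reports no verdict.
Trained networks look in the newest picture that a camera, given by its name, has taken for a name from the list of things; names that differ only in an ending like _2 or _b are one class to them, and where a whole thing is asked for, a point or a joint stands for the part that bears it (a point fixed in the world has none). Each returns a list of dicts, best first, with "score" (0 to 1); they miss things now and then, are a little off and sometimes report something else, mostly with a low value. They report only what shows in the picture. A call takes as long as a camera call.
- ctrl.masks_of(camera, thing): "region" (400x640 bool, what is visible of it) and "at" ([column, row] in pixels, amid what is visible of it).
The state is a dict: "time": time; "qpos": joint angles; "dq": joint speeds; "joint_efforts": joint torques, N m; "eef_pos": TCP position; "tcp_rot": TCP orientation; "contact_force": force on the tool from outside, world axes, zero at the start; "wrist_torque": the same for the moment, N m; "opening": opening from 0.0 (shut) to 1.0 (fully open).
Only numpy, scipy, OpenCV 4.12 (cv2) and the standard library are available. Lean on these libraries where they do the work, as an engineer would, in place of code of your own. Each camera call takes 0.05 s, during which the arm holds its last target.

## Task

A large round tin has jammed in the narrow mouth of the clip-tin dispenser: push it back up the chute from the mouth until it can be gripped beyond the keeper bar, draw it clear, lift it out and lay it flat in the white tray. Then hang the loose end gate back across the mouth, upright, with both knuckles fully down over the two pins. Leave the other things on the desk where they are.

Things in the scene. Friction and masses are not known exactly. Their poses are not given: they have to be found in the camera images.
- throat (a point): Dispenser (fixed): middle of its chute floor's lower edge, at the mouth, 50 mm above the desk. x level, pointing up-chute; y across; z up. The floor rises 20 degrees along +x. Along the floor from here (s): side walls 46 mm apart for s 0-20 mm (too narrow for the tin), then 61 mm apart to s = 62 mm. Friction holds the tin where it is left on the slope.
- keeper (a point): Middle of the keeper bar (5 x 5 mm) across the channel at s = 57.5 to 62.5 mm, 18.5 to 23.5 mm above the floor; axes as throat. From its ends two side lips run down to s = 4 mm, 18.5 to 22.5 mm above the floor, holding the tin down; the notch between them is 42 mm wide, open above and toward the mouth, so fingers can pass.
- window (a point): Point on the chute floor's middle line at s = 95 mm, in the open window from s = 62 to 135 mm: no walls, floor 34 mm wide, finger room on both sides. A tin centred here is clear of the keeper. Axes as throat.
- flare (a point): Middle of the upper edge of the hopper's flared front, 78 mm wide, leaning over the window; axes as throat. Its lower edge is 46 mm farther up-chute (+x) and 70 mm lower. An upright gripper will not fit over the window; one leaning back toward the mouth by 20 to 45 degrees (fingers pointing down and up-chute) will.
- gate_home (a point): Midway between the two upright pins, level with their shoulders, 45 mm above the desk and 22 mm before the mouth edge; axes as throat. Pins 8 mm thick, 52 mm to either side along y, rising 24 mm above the shoulders, the last 8 mm tapered; shoulders 20 mm across. gate_foot lies here when the gate is hung.
- tin_centre (a point): The jammed tin: plain metal, flat round, 56 mm in diameter, 16 mm thick, about 60 g. Point at its centre, 8 mm from either face; z is its axis. It starts lying on the chute floor in the channel, its centre at s = 38 mm.
- gate_foot (a point): Loose end gate, plain aluminium, about 120 g, symmetric; point at the middle of its lower edge, y along it, z up. Plate 86 mm long, 6 mm thick, 40 mm high, with an upright tube knuckle at y = +52 and -52 mm (25 mm outside, 16 mm bore, 22 mm tall, bottoms level with this point). Starts standing upright on the desk to one side of the dispenser.
- gate_tab (a point): Middle of the gate's grip tab: 10 mm thick (along the gate's x), 44 mm long, from 40 to 74 mm above the gate's lower edge; this point is 57 mm above it.
- tray: White open tray, fixed on the desk on the other side of the dispenser, 150 x 130 mm (x, y) and 20 mm high, walls and floor 3 mm. Origin at the centre of its underside.
- mug: Bystander: white mug, 80 mm across, 95 mm tall; origin under its centre.
- pen_pot: Bystander: dark pen pot with pens, 74 mm across, 150 mm tall with the pens; origin under its centre.
- stapler: Bystander: black stapler 140 mm long, 55 mm tall; origin under its centre.
- tape: Bystander: roll of clear tape lying flat, 80 mm across, 20 mm high; origin under its centre.
- glue: Bystander: white glue stick standing upright, 29 mm across, 92 mm tall; origin under its centre.
- small_tin_a: Bystander: small round tin, 38 mm across, 12 mm high; origin under its centre.
- small_tin_b: Bystander: small round tin like the other; origin under its centre.

How it is judged:
On the way, in this order (a step that is already met when the one before it is completed fails the run):
1. the tin is pushed back up the chute until most of it lies beyond the keeper bar (x of tin_centre in the frame of throat above 0.075 m and z of tin_centre in the frame of throat below 0.06 m and y of tin_centre in the frame of throat between -0.03 and 0.03 m).
2. the tin lies flat in the white tray, let go (x of tin_centre in the frame of tray between -0.05 and 0.05 m and y of tin_centre in the frame of tray between -0.04 and 0.04 m and z of tin_centre in the frame of tray between 0.006 and 0.015 m and (angle between tin_centre's own z axis and vertical below 0.12 rad or angle between tin_centre's own z axis and vertical above 3.02 rad) and contact force between the fingers and tin below 0.2 N), for 0.2 s.
3. the gate hangs on both pins, let go (horizontal distance between gate_foot and gate_home below 0.007 m and z of gate_foot in the frame of gate_home between -0.004 and 0.004 m and angle between the y axis of gate_foot and the y axis of gate_home, either way round below 0.12 rad and angle between gate_foot's own z axis and vertical below 0.08 rad and contact force between the fingers and gate below 0.2 N), for 0.2 s.
At the end, for the whole second after the job is handed in: The tin lies flat (within 7 degrees, either face up) on the floor of the white tray, and the gate hangs upright on both pins: within 7 mm of its place, fully down on the shoulders within 4 mm, in line with the mouth within 7 degrees; both at rest and let go (all of step 2 and all of step 3 and linear speed of each of tin, gate below 0.02 m/s); the robot touches nothing.
It fails at once if another thing on the desk is pushed more than 40 mm away or knocked over (distance of any of mug, pen_pot, stapler, tape, glue, small_tin_a, small_tin_b from where it was at the start of the episode above 0.04 m or angle between any of mug, pen_pot, stapler, tape, glue, small_tin_a, small_tin_b's own z axis and vertical above 0.6 rad).
It also fails if it takes over 70 s, if anything falls off the work surface, if the arm or the gripper's body presses on something with over 40 N, if the wrist force passes 120 N, or if a joint passes its speed limit or range.

## Working session

There is one attempt and no reset: what is moved stays moved. The work goes in short steps, Python scripts to look and compute and a tool call to move; the robot and the scene stay as the last step left them, time stands still between calls to the robot, and variables do not carry over. Pictures are saved under pics/ and viewed, and the job is handed in when it is done.

Besides the shell and the picture viewer there is one more tool, called as name(argument=value, ...) on one line, values as JSON. arm_command: Moves the arm, as the interface text tells. Shifts and turns lie within -1 to 1; 1 stands for 0.3 m of shift or 30 degrees of turn. Its arguments: {"type":"object","properties":{"steps":{"type":"array","items":{"type":"object","properties":{"hand":{"type":"number"},"travel":{"type":"array","items":{"type":"number","minimum":-1,"maximum":1}},"rotation":{"type":"array","items":{"type":"number","minimum":-1,"maximum":1}}}}},"grip_force":{"type":"number"}},"required":["steps"]}

```bash
ls; mkdir -p pics; python3 - <<'E'
from plant import ctrl
import cv2, numpy as np
np.set_printoptions(precision=4,suppress=True)
print(ctrl.get_state())
for n in ['scene','top','wrist']:
    im,d=ctrl.read_camera(n); cv2.imwrite(f'pics/{n}0.png',im); np.save(f'/tmp/{n}_d.npy',d)
    print(n,ctrl.camera_params(n))
E
```

```text
pics
{'time': 0.0, 'qpos': array([-1.377 ,  0.2872,  1.5782, -0.    ,  1.2786, -0.15  ]), 'dq': array([-0.0012, -0.0002,  0.003 ,  0.0002, -0.0002,  0.0001]), 'joint_efforts': array([  0.0003, -40.5984, -29.2621,  -0.0002,   0.0057,   0.    ]), 'eef_pos': array([ 0.2274, -0.6349,  0.2549]), 'tcp_rot': array([-0.121 ,  0.6975, -0.6958,  0.1209]), 'contact_force': array([ 0.0111, -0.8538, -0.1255]), 'wrist_torque': array([ 0.0558,  0.0629, -0.042 ]), 'opening': 0.9972558020089047}
scene {'fx': 446.71916227857236, 'fy': 446.71916227857236, 'cx': 314.7173470322624, 'cy': 196.47027851353815, 'distortion': array([0.0208, 0.    , 0.    , 0.    , 0.    ]), 'extrinsics': array([[ 0.2918,  0.8014, -0.5222,  1.211 ],
       [ 0.9564, -0.2493,  0.1519, -0.2001],
       [-0.0085, -0.5438, -0.8392,  1.1329],
       [ 0.    ,  0.    ,  0.    ,  1.    ]])}
top {'fx': 480.50734733083766, 'fy': 480.50734733083766, 'cx': 318.4177209940668, 'cy': 201.260614752659, 'distortion': array([-0.1429,  0.    ,  0.    ,  0.    ,  0.    ]), 'extrinsics': array([[ 0.0052, -0.9861,  0.1661,  0.306 ],
       [-0.9999, -0.0028,  0.0147, -0.0236],
       [-0.014 , -0.1662, -0.986 ,  1.8028],
       [ 0.    ,  0.    ,  0.    ,  1.    ]])}
wrist {'fx': 306.1795008809919, 'fy': 306.1795008809919, 'cx': 322.28695700105106, 'cy': 196.29764582009716, 'distortion': array([-0.0568,  0.    ,  0.    ,  0.    ,  0.    ]), 'tool_from_camera': array([[-0.    ,  0.9481,  0.3179, -0.0826],
       [ 0.0006, -0.3179,  0.9481, -0.1175],
       [ 1.    ,  0.0002, -0.0006,  0.0001],
       [ 0.    ,  0.    ,  0.    ,  1.    ]])}
```

View pics/scene0.png

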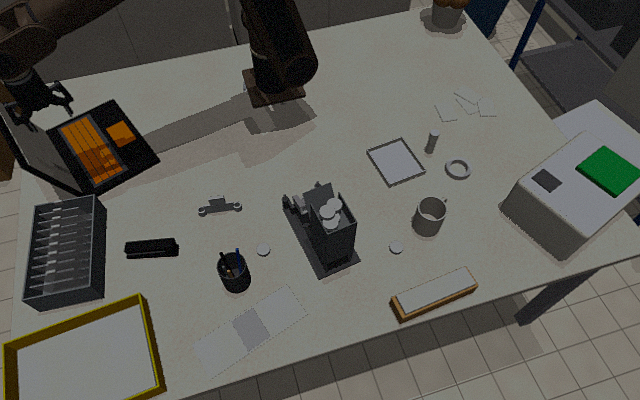

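View pics/top0.png

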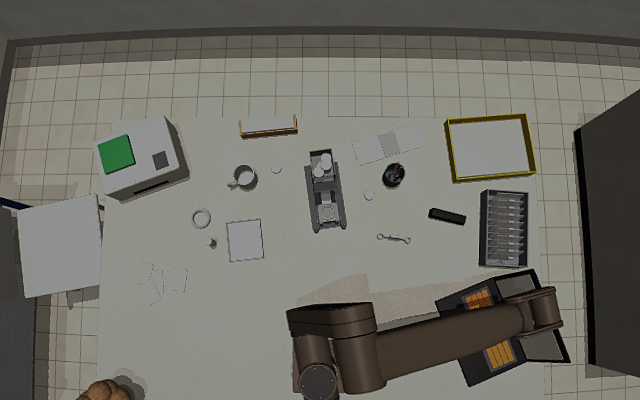

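View pics/wrist0.png

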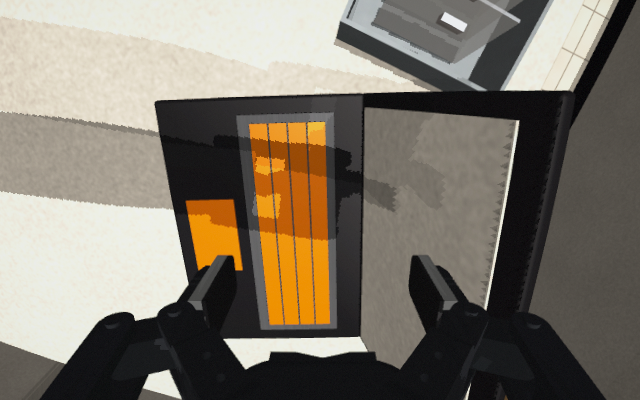

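The scene picture shows the dispenser around (320,225), the gate at (220,207), the tray at (395,160). I'll measure these from the networks and depth.

```bash
cat > h.py <<'E'
import numpy as np, cv2
from scipy.spatial.transform import Rotation as R
np.set_printoptions(precision=4,suppress=True)
def K(p): return np.array([[p['fx'],0,p['cx']],[0,p['fy'],p['cy']],[0,0,1.]])
def ext(ctrl,n,st=None):
    p=ctrl.camera_params(n)
    if n!='wrist': return p,np.array(p['extrinsics'])
    T=np.eye(4);T[:3,:3]=R.from_quat(st['tcp_rot']).as_matrix();T[:3,3]=st['eef_pos']
    return p,T@np.array(p['tool_from_camera'])
def cloud(p,E,d):
    h,w=d.shape
    u,v=np.meshgrid(np.arange(w),np.arange(h))
    pts=np.stack([u,v],-1).reshape(-1,1,2).astype(np.float64)
    n=cv2.undistortPoints(pts,K(p),np.array(p['distortion'])).reshape(h,w,2)
    P=np.dstack([n[...,0]*d,n[...,1]*d,d])
    W=P@E[:3,:3].T+E[:3,3]
    W[d<=0]=np.nan
    return W
def proj(p,E,X):
    X=np.atleast_2d(X).astype(float); Ei=np.linalg.inv(E)
    c=X@Ei[:3,:3].T+Ei[:3,3]
    return cv2.projectPoints(c.reshape(-1,1,3),np.zeros(3),np.zeros(3),K(p),np.array(p['distortion']))[0].reshape(-1,2)
def look(ctrl,n,name):
    st=ctrl.get_state()
    im,d=ctrl.read_camera(n)
    p,E=ext(ctrl,n,st)
    cv2.imwrite(f'pics/{name}.png',im)
    W=cloud(p,E,d)
    np.savez(f'/tmp/{name}.npz',W=W,im=im,d=d,E=E)
    return im,d,W,p,E,st
E
python3 - <<'E'
from plant import ctrl
from h import *
for n in ['top','scene']:
    im,d,W,p,E,st=look(ctrl,n,n+'1')
    for t in ['throat','tin_centre','gate_foot','tray','small_tin_a','stapler','pen_pot','glue','mug','tape']:
        for r in ctrl.masks_of(n,t)[:2]:
            m=r['region']; q=W[m]; q=q[~np.isnan(q[:,0])]
            print(n,t,round(r['score'],2),r['at'],m.sum(),np.median(q,0) if len(q) else '',np.percentile(q,[2,98],axis=0).ravel() if len(q) else '')
    # dispenser crop
    if n=='scene': c=im[165:285,180:370]
    else: c=im[140:245,260:420]
    cv2.imwrite(f'pics/crop_{n}.png',cv2.resize(c,None,fx=4,fy=4,interpolation=cv2.INTER_CUBIC))
print(st['time'])
E
```

```text
top throat 0.8 [320.2, 192.0] 2491 [ 0.6365 -0.0149  0.0708] [ 0.5096 -0.0903 -0.0028  0.7501  0.0474  0.2321]
top throat 0.4 [369.6, 194.8] 43 [ 0.6368 -0.1883  0.0119] [ 0.624  -0.2005  0.0041  0.6481 -0.177   0.0196]
top gate_foot 0.58 [395.7, 237.1] 154 [ 0.4688 -0.2757  0.0217] [ 0.453  -0.3389 -0.0049  0.4869 -0.2194  0.079 ]
top tray 0.58 [370.1, 194.0] 70 [ 0.6359 -0.1881  0.0121] [ 0.6195 -0.204   0.0034  0.652  -0.1732  0.0204]
top small_tin_a 0.41 [275.5, 169.1] 91 [0.7366 0.1699 0.0109] [ 0.7183  0.1507 -0.0047  0.7567  0.1877  0.0208]
top small_tin_a 0.33 [321.8, 190.9] 2444 [ 0.6365 -0.015   0.0733] [ 0.5098 -0.09   -0.0018  0.7496  0.0471  0.2322]
top stapler 0.69 [445.8, 218.0] 340 [ 0.5471 -0.4724  0.0492] [ 0.5259 -0.5368  0.0061  0.5705 -0.414   0.06  ]
top pen_pot 0.75 [392.9, 176.8] 419 [ 0.7051 -0.2791  0.0546] [ 0.6637 -0.3099 -0.0026  0.7361 -0.2407  0.1394]
top pen_pot 0.27 [244.2, 241.8] 1386 [0.4604 0.2824 0.0037] [ 0.3883  0.216  -0.0056  0.5325  0.3481  0.0223]
top glue 0.46 [210.2, 240.0] 109 [0.4478 0.3975 0.0841] [ 0.4364  0.3867 -0.0036  0.4737  0.434
[... 1157 characters left out ...]
7031 -0.2737  0.0677] [ 0.6662 -0.3065  0.0039  0.7384 -0.2388  0.1376]
scene pen_pot 0.57 [324.1, 225.5] 4802 [ 0.7006 -0.033   0.1302] [ 0.5213 -0.0889  0.003   0.7562  0.0434  0.233 ]
scene glue 0.54 [431.6, 135.1] 217 [0.4573 0.3966 0.0674] [0.4257 0.388  0.0054 0.4652 0.4256 0.0975]
scene glue 0.54 [428.3, 217.1] 1094 [0.6947 0.2823 0.0576] [0.6584 0.2401 0.0052 0.735  0.3231 0.0988]
scene mug 0.73 [429.4, 215.9] 1118 [0.6937 0.2819 0.058 ] [0.6576 0.2401 0.0036 0.7349 0.3322 0.0989]
scene mug 0.44 [395.4, 249.6] 146 [0.7411 0.169  0.0144] [0.723  0.1523 0.0066 0.7574 0.1862 0.0183]
scene tape 0.95 [463.2, 164.4] 441 [0.5477 0.4567 0.0202] [0.5074 0.4176 0.0006 0.5843 0.4965 0.0268]
0.7
```

View pics/crop_scene.png

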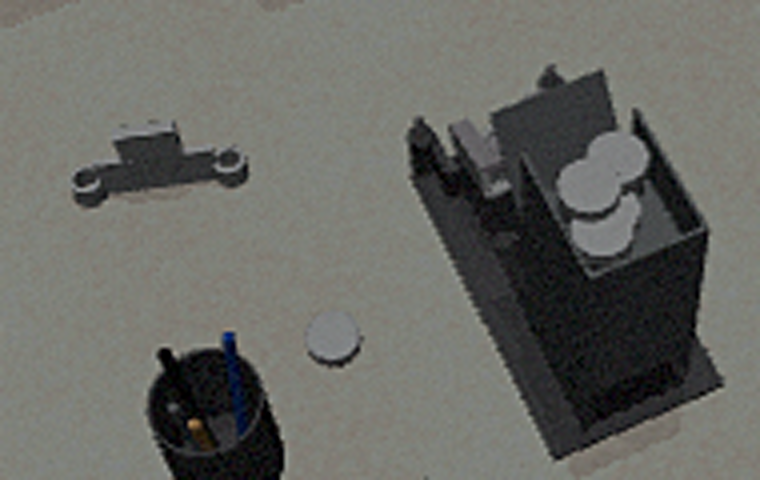

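View pics/crop_top.png

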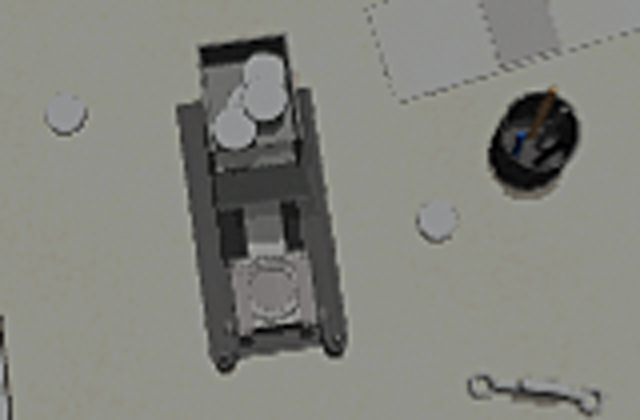

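```bash
cat >> h.py <<'E'
def pose(p,Rm):
    T=np.eye(4);T[:3,:3]=Rm;T[:3,3]=p;return T
def cur(ctrl):
    s=ctrl.get_state(); return pose(s['eef_pos'],R.from_quat(s['tcp_rot']).as_matrix()),s
def rows(T0,T1,maxd=0.05,maxa=9.0,nmin=1):
    rv=R.from_matrix(T0[:3,:3].T@T1[:3,:3]).as_rotvec()
    dp=T1[:3,3]-T0[:3,3]
    n=max(nmin,int(np.ceil(np.linalg.norm(dp)/maxd-1e-6)),int(np.ceil(np.degrees(np.linalg.norm(rv))/maxa-1e-6)))
    out=[]
    for i in range(n):
        Ri=T0[:3,:3]@R.from_rotvec(rv*i/n).as_matrix()
        out.append((np.round(Ri.T@dp/n/0.3,4),np.round(np.degrees(rv)/n/30,4)))
    return out
def show(rs,hand):
    for t,r in rs:
        print('{"hand":%g,"travel":[%g,%g,%g],"rotation":[%g,%g,%g]},'%(hand,*t,*r))
def toolR(ydir,zdir):
    y=np.array(ydir,float);y/=np.linalg.norm(y)
    z=np.array(zdir,float);z-=y*(z@y);z/=np.linalg.norm(z)
    return np.column_stack([np.cross(y,z),y,z])
E
python3 - <<'E'
from plant import ctrl
from h import *
T,s=cur(ctrl); print(T)
print(R.from_quat(s['tcp_rot']).as_matrix()@ np.array(ctrl.camera_params('wrist')['tool_from_camera'])[:3,3])
# dispenser base direction from top cloud
for n in ['top1','scene1']:
    z=np.load(f'/tmp/{n}.npz');W=z['W']
    m=(W[...,0]>.48)&(W[...,0]<.8)&(W[...,1]>-.12)&(W[...,1]<.08)&(W[...,2]>.2)
    q=W[m];print(n,len(q), q[:,:2].min(0),q[:,:2].max(0)); r=cv2.minAreaRect(q[:,:2].astype(np.float32)*1000);print(r)
    m=(W[...,0]>.48)&(W[...,0]<.6)&(W[...,1]>-.12)&(W[...,1]<.08)&(W[...,2]>.04)&(W[...,2]<.1)
    q=W[m];print(len(q)); print(q[q[:,0].argsort()][:12])
E
```

```text
[[-0.9415  0.      0.337   0.2275]
 [-0.337  -0.0001 -0.9415 -0.6355]
 [ 0.     -1.      0.0001  0.2564]
 [ 0.      0.      0.      1.    ]]
[0.0778 0.0278 0.1175]
top1 449 [ 0.6062 -0.0625] [0.755  0.0324]
((680.40673828125, -14.217784881591797), (142.01290893554688, 78.04816436767578), 8.294549942016602)
440
[[0.4909 0.0072 0.0485]
 [0.4912 0.0109 0.0458]
 [0.4918 0.0147 0.0404]
 [0.4942 0.0071 0.0524]
 [0.4949 0.0109 0.0463]
 [0.495  0.0036 0.0451]
 [0.4966 0.0142 0.0639]
 [0.4973 0.0107 0.0577]
 [0.4981 0.0218 0.0502]
 [0.4983 0.0182 0.0487]
 [0.4985 0.0036 0.0468]
 [0.4991 0.0073 0.0412]]
scene1 1232 [ 0.6058 -0.0606] [0.7572 0.0364]
((681.415283203125, -12.429798126220703), (143.68450927734375, 79.94896697998047), 8.16325855255127)
289
[[0.4958 0.0094 0.0503]
 [0.4962 0.0061 0.0472]
 [0.4975 0.015  0.0657]
 [0.4978 0.0211 0.048 ]
 [0.498  0.0056 0.0447]
 [0.4986 0.0085 0.0494]
 [0.4991 0.0207 0.0449]
 [0.4995 0.0113 0.0495]
 [0.5008 0.0109 0.0566]
 [0.501  0.017  0.0595]
 [0.5011 0.0231 0.0465]
 [0.5016 0.0075 0.0437]]
```

```bash
python3 - <<'E'
from plant import ctrl
from h import *
T,s=cur(ctrl)
yaw=np.radians(8.2)
# stage 1: arc, tool vertical
az0=np.arctan2(T[1,3],T[0,3]);r0=np.hypot(*T[:2,3])
az1=-0.11;r1=.50;z0=T[2,3];z1=.34
ya0=np.arctan2(T[1,0],T[0,0]);ya1=yaw
print(np.degrees([az0,ya0,ya1]),r0)
d=(ya1-ya0)%(2*np.pi);print(np.degrees(d))
N=17
Tp=T
for i in range(1,N+1):
    f=i/N;az=az0+(az1-az0)*f;r=r0+(r1-r0)*f;z=z0+(z1-z0)*min(1,2*f);ya=ya0+d*f
    x=[np.cos(ya),np.sin(ya),0];y=[0,0,-1]
    Tn=pose([r*np.cos(az),r*np.sin(az),z],toolR(y,np.cross(x,y)))
    show(rows(Tp,Tn,.07,12),1);Tp=Tn
E
```

```text
[ -70.3012 -160.3032    8.2   ] 0.6750020910350498
168.5031881025599
{"hand":1,"travel":[-0.1455,-0.0328,-0.0391],"rotation":[-0.0001,-0.3304,0]},
{"hand":1,"travel":[-0.1466,-0.0328,-0.0235],"rotation":[0,-0.3304,0]},
{"hand":1,"travel":[-0.146,-0.0328,-0.008],"rotation":[0,-0.3304,0]},
{"hand":1,"travel":[-0.1439,-0.0328,0.007],"rotation":[0,-0.3304,0]},
{"hand":1,"travel":[-0.1402,-0.0328,0.0215],"rotation":[0,-0.3304,0]},
{"hand":1,"travel":[-0.1352,-0.0328,0.0353],"rotation":[0,-0.3304,0]},
{"hand":1,"travel":[-0.1287,-0.0328,0.0483],"rotation":[0,-0.3304,0]},
{"hand":1,"travel":[-0.1211,-0.0328,0.0603],"rotation":[0,-0.3304,0]},
{"hand":1,"travel":[-0.1125,-0.0164,0.0713],"rotation":[0,-0.3304,0]},
{"hand":1,"travel":[-0.1028,0,0.0811],"rotation":[0,-0.3304,0]},
{"hand":1,"travel":[-0.0924,0,0.0897],"rotation":[0,-0.3304,0]},
{"hand":1,"travel":[-0.0814,0,0.097],"rotation":[0,-0.3304,0]},
{"hand":1,"travel":[-0.0698,0,0.103],"rotation":[0,-0.3304,0]},
{"hand":1,"travel":[-0.0579,0,0.1077],"rotation":[0,-0.3304,0]},
{"hand":1,"travel":[-0.0458,0,0.1111],"rotation":[0,-0.3304,0]},
{"hand":1,"travel":[-0.0337,0,0.1131],"rotation":[0,-0.3304,0]},
{"hand":1,"travel":[-0.0216,0,0.1138],"rotation":[0,-0.3304,0]},
```

arm_command(steps=[{"hand":1,"travel":[-0.145,-0.033,-0.039],"rotation":[0,-0.33,0]},{"hand":1,"travel":[-0.147,-0.033,-0.023],"rotation":[0,-0.33,0]},{"hand":1,"travel":[-0.146,-0.033,-0.008],"rotation":[0,-0.33,0]},{"hand":1,"travel":[-0.144,-0.033,0.007],"rotation":[0,-0.33,0]},{"hand":1,"travel":[-0.14,-0.033,0.021],"rotation":[0,-0.33,0]},{"hand":1,"travel":[-0.135,-0.033,0.035],"rotation":[0,-0.33,0]},{"hand":1,"travel":[-0.129,-0.033,0.048],"rotation":[0,-0.33,0]},{"hand":1,"travel":[-0.121,-0.033,0.06],"rotation":[0,-0.33,0]},{"hand":1,"travel":[-0.112,-0.016,0.071],"rotation":[0,-0.33,0]},{"hand":1,"travel":[-0.103,0,0.081],"rotation":[0,-0.33,0]},{"hand":1,"travel":[-0.092,0,0.09],"rotation":[0,-0.33,0]},{"hand":1,"travel":[-0.081,0,0.097],"rotation":[0,-0.33,0]},{"hand":1,"travel":[-0.07,0,0.103],"rotation":[0,-0.33,0]},{"hand":1,"travel":[-0.058,0,0.108],"rotation":[0,-0.33,0]},{"hand":1,"travel":[-0.046,0,0.111],"rotation":[0,-0.33,0]},{"hand":1,"travel":[-0.034,0,0.113],"rotation":[0,-0.33,0]},{"hand":1,"travel":[-0.022,0,0.114],"rotation":[0,-0.33,0]}])

```text
time: 3.38
eef_pos: [0.4778, -0.0338, 0.3443]
tcp_rot: [0.703, 0.085, -0.08, -0.701]
contact_force: [0.7, 0.2, -0.7]
opening: 1.002
```

```bash
python3 - <<'E'
from plant import ctrl
from h import *
T,s=cur(ctrl);print(s['qpos'],s['eef_pos'],s['time'],s['contact_force'])
yaw=np.radians(8.2);c,sn=np.cos(yaw),np.sin(yaw)
l=np.radians(30)
y=[c*np.sin(l),sn*np.sin(l),-np.cos(l)]
T1=pose([.465,-.052,.215],toolR(y,[-sn,c,0]))
print(T1)
show(rows(T,T1,nmin=4),1)
E
```

```text
[-0.2829 -0.2198  1.9372  0.0001  1.4176 -2.0874] [ 0.4778 -0.0338  0.3443] 3.375 [ 0.7412  0.2029 -0.7264]
[[ 0.8572  0.4949 -0.1426  0.465 ]
 [ 0.1235  0.0713  0.9898 -0.052 ]
 [ 0.5    -0.866  -0.      0.215 ]
 [ 0.      0.      0.      1.    ]]
{"hand":1,"travel":[-0.0145,0.1077,-0.012],"rotation":[-0.0099,0.0426,-0.247]},
{"hand":1,"travel":[-0.028,0.105,-0.0119],"rotation":[-0.0099,0.0426,-0.247]},
{"hand":1,"travel":[-0.0411,0.1006,-0.0121],"rotation":[-0.0099,0.0426,-0.247]},
{"hand":1,"travel":[-0.0534,0.0946,-0.0127],"rotation":[-0.0099,0.0426,-0.247]},
```

arm_command(steps=[{"hand":1,"travel":[-0.015,0.108,-0.012],"rotation":[-0.01,0.043,-0.247]},{"hand":1,"travel":[-0.028,0.105,-0.012],"rotation":[-0.01,0.043,-0.247]},{"hand":1,"travel":[-0.041,0.1,-0.012],"rotation":[-0.01,0.043,-0.247]},{"hand":1,"travel":[-0.053,0.095,-0.013],"rotation":[-0.01,0.043,-0.247]},{"hand":1,"travel":[0,0,0],"rotation":[0,0,0]}])

```text
time: 4.0
eef_pos: [0.4654, -0.0488, 0.2129]
tcp_rot: [-0.666, -0.239, -0.139, 0.693]
contact_force: [-0.3, 0.2, 0.0]
opening: 0.997
```

```bash
python3 - <<'E'
from plant import ctrl
from h import *
im,d,W,p,E,s=look(ctrl,'wrist','w1')
print(s['qpos'],s['eef_pos'],s['time'],s['dq'])
E
```

```text
[-0.4707 -0.4114  2.381   0.4436  0.7656 -2.4475] [ 0.4654 -0.0488  0.2129] 4.0 [ 0.0139 -0.0144 -0.1362  0.012  -0.0299  0.0036]
```

View pics/w1.png

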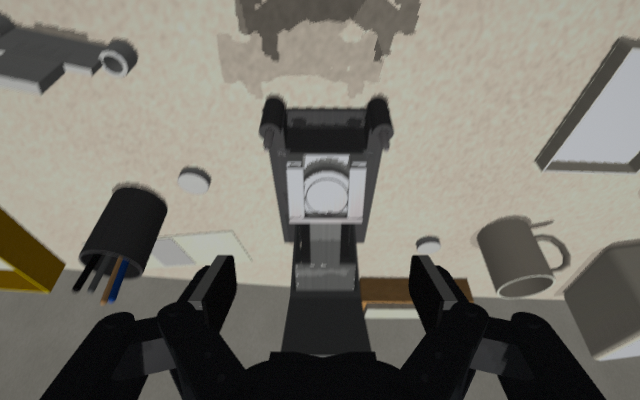

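```bash
python3 - <<'E'
from h import *
z=np.load('/tmp/w1.npz');W=z['W'];im=z['im']
cv2.imwrite('pics/w1c.png',cv2.resize(im[85:310,240:420],None,fx=3.5,fy=2.6,interpolation=cv2.INTER_CUBIC)) if 0 else cv2.imwrite('pics/w1c.png',cv2.resize(cv2.rotate(im[85:310,235:425],cv2.ROTATE_180),None,fx=2.6,fy=2.6,interpolation=cv2.INTER_CUBIC))
for v in range(95,240,6):
    print(v,[W[v,u].round(3).tolist() for u in (273,327,379)])
E
```

```text
95 [[0.506, -0.092, 0.001], [0.5, -0.039, -0.001], [0.49, 0.011, 0.001]]
101 [[0.505, -0.091, 0.012], [0.506, -0.038, -0.0], [0.492, 0.011, 0.009]]
107 [[0.506, -0.09, 0.022], [0.51, -0.037, 0.003], [0.492, 0.01, 0.02]]
113 [[0.506, -0.089, 0.031], [0.516, -0.037, 0.006], [0.492, 0.008, 0.03]]
119 [[0.507, -0.088, 0.039], [0.523, -0.035, 0.006], [0.493, 0.007, 0.039]]
125 [[0.509, -0.087, 0.045], [0.53, -0.034, 0.006], [0.495, 0.007, 0.044]]
131 [[0.514, -0.087, 0.047], [0.532, -0.034, 0.013], [0.501, 0.009, 0.045]]
137 [[0.516, -0.086, 0.053], [0.531, -0.034, 0.025], [0.508, 0.011, 0.045]]
143 [[0.562, -0.09, 0.007], [0.532, -0.034, 0.033], [0.546, 0.027, 0.006]]
149 [[0.571, -0.09, 0.007], [0.534, -0.034, 0.04], [0.554, 0.029, 0.006]]
155 [[0.58, -0.089, 0.007], [0.533, -0.034, 0.05], [0.563, 0.032, 0.006]]
161 [[0.59, -0.089, 0.007], [0.538, -0.033, 0.053], [0.572, 0.034, 0.006]]
167 [[0.6, -0.089, 0.006], [0.537, -0.034, 0.062], [0.581, 0.037, 0.007]]
173 [[0.612, -0.089, 0.005], [0.538, -0.034, 0.069], [0.597, 0.043, -0.0]]
179 [[0.627, -0.089, 0.0], [0.543, -0.033, 0.072], [0.608, 0.046, -0.0]]
185 [[0.639, -0.089, 0.001], [0.549, -0.032, 0.074], [0.618, 0.049, 0.001]]
191 [[0.652, -0.088, -0.0], [0.554, -0.031, 0.077], [0.629, 0.052, 0.001]]
197 [[0.665, -0.088, -0.001], [0.561, -0.03, 0.079], [0.642, 0.056, 0.0]]
203 [[0.677, -0.088, -0.0], [0.567, -0.029, 0.081], [0.654, 0.06, 0.001]]
209 [[0.691, -0.087, 0.0], [0.574, -0.028, 0.084], [0.668, 0.064, 0.0]]
215 [[0.706, -0.087, -0.0], [0.578, -0.027, 0.088], [0.682, 0.068, 0.001]]
221 [[0.721, -0.087, 0.0], [0.581, -0.027, 0.093], [0.697, 0.072, -0.0]]
227 [[0.737, -0.086, 0.0], [0.611, -0.022, 0.079], [0.712, 0.077, 0.0]]
233 [[0.753, -0.086, 0.0], [0.618, -0.021, 0.083], [0.727, 0.081, 0.001]]
239 [[0.772, -0.086, -0.0], [0.625, -0.02, 0.086], [0.746, 0.087, 0.0]]
```

View pics/w1c.png

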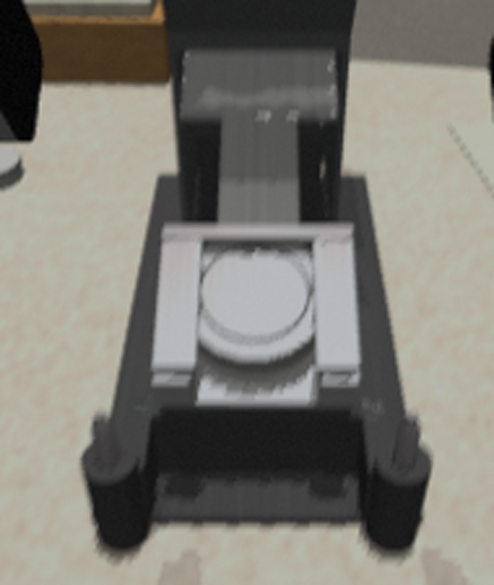

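```bash
python3 - <<'E'
from h import *
z=np.load('/tmp/w1.npz');W=z['W'];im=z['im']
P=W.reshape(-1,3)
yaw=np.radians(8.2);t=np.array([.532,-.035])
def loc(yaw,t,P):
    c,s=np.cos(yaw),np.sin(yaw); q=P[:,:2]-t
    return np.column_stack([q[:,0]*c+q[:,1]*s,-q[:,0]*s+q[:,1]*c,P[:,2]])
for it in range(2):
    L=loc(yaw,t,P)
    m=(np.abs(L[:,0])<.01)&(np.abs(L[:,1])<.035)&(L[:,2]>.02)&(L[:,2]<.045)
    q=P[m]; a=np.polyfit(q[:,1],q[:,0],1); print('face yaw',np.degrees(np.arctan(-a[0])),len(q),np.std(np.polyval(a,q[:,1])-q[:,0]), L[m][:,0].mean())
    # pins (upper cylinder)
    for sg in (1,-1):
        m=(np.abs(L[:,0]+.022)<.014)&(np.abs(L[:,1]-sg*.052)<.016)&(L[:,2]>.048)&(L[:,2]<.072)
        q=L[m];print('pin',sg,m.sum(),q.mean(0),q.min(0),q.max(0))
        m=(np.abs(L[:,0]+.022)<.018)&(np.abs(L[:,1]-sg*.052)<.02)&(L[:,2]>.02)&(L[:,2]<.042)
        q=L[m]
        # circle fit r=10
        from scipy.optimize import least_squares
        f=least_squares(lambda c:np.hypot(q[:,0]-c[0],q[:,1]-c[1])-.010,[-.022,sg*.052],loss='soft_l1',f_scale=.001)
        print('  post fit',f.x,m.sum(),np.abs(f.fun).mean())
    # lips top / bar
    S=L[:,0]*np.cos(np.radians(20))+(L[:,2]-.05)*np.sin(np.radians(20)); H=-L[:,0]*np.sin(np.radians(20))+(L[:,2]-.05)*np.cos(np.radians(20))
    m=(S>.008)&(S<.055)&(np.abs(H-.0225)<.003)&(np.abs(L[:,1])<.06)
    q=L[m];print('lips',m.sum(),np.percentile(q[:,1],[0.5,99.5]), q[q[:,1]>0][:,1].min(),q[q[:,1]<0][:,1].max(),np.median(H[m]))
    for k in range(10,55,10):
        mm=m&(np.abs(S-k/1000)<.004); print('  lips at s',k,L[mm][:,1].min(),L[mm][:,1].max(), (L[mm][:,1].min()+L[mm][:,1].max())/2, np.median(H[mm]))
    m=(S>.05)&(S<.07)&(np.abs(H-.0235)<.003)&(np.abs(L[:,1])<.018); print('bar',S[m].min(),S[m].max(),np.median(H[m]))
    m=(S>.012)&(S<.064)&(np.abs(H-.016)<.0015)&(np.abs(L[:,1])<.020); q=np.column_stack([S,L[:,1],H])[m]; print('tin top',m.sum(),q.min(0),q.max(0),np.median(q[:,2]))
    m=(S>.07)&(S<.12)&(np.abs(H)<.004)&(np.abs(L[:,1])<.03); q=np.column_stack([S,L[:,1],H])[m]; print('window floor',m.sum(),q.min(0),q.max(0),np.median(q[:,2]))
    for k in range(70,115,10):
        mm=m&(np.abs(S-k/1000)<.004); print('  floor s',k,L[mm][:,1].min(),L[mm][:,1].max(),(L[mm][:,1].min()+L[mm][:,1].max())/2)
    break
E
```

```text
face yaw 8.22337775987336 1158 0.0012911739533102578 0.0008463373070670625
pin 1 138 [-0.0261  0.0513  0.0594] [-0.0282  0.0483  0.0481] [-0.0221  0.0551  0.0699]
  post fit [-0.023   0.0507] 465 0.0019272026225337897
pin -1 152 [-0.0262 -0.0514  0.0594] [-0.0283 -0.0555  0.0482] [-0.0221 -0.0481  0.0695]
  post fit [-0.0231 -0.0508] 469 0.001965398147759604
lips 1391 [-0.0357  0.036 ] 0.02103422134360876 -0.020869170450513147 0.023223177698430394
  lips at s 10 -0.035385819891796545 0.03622832339014085 0.00042125174917215236 0.023208374956280343
  lips at s 20 -0.03591042714672005 0.0360003675587717 4.497020602582669e-05 0.023145490072053583
  lips at s 30 -0.035482074442803574 0.035841865397943005 0.00017989547756971577 0.02332414234738906
  lips at s 40 -0.03588816389615814 0.03610446695473525 0.00010815152928855473 0.02320507745007815
  lips at s 50 -0.035523115575688484 0.036139965129056074 0.00030842477668379525 0.023325021195812534
bar 0.05503330183282471 0.061697369806208976 0.024035478337898313
tin top 1251 [ 0.0121 -0.02    0.0147] [0.0581 0.02   0.0175] 0.016857226365423503
window floor 922 [ 0.0772 -0.0165 -0.0011] [0.1199 0.0172 0.0028] 0.0008281620632399379Traceback (most recent call last):
  File "<stdin>", line 32, in <module>
    return umr_minimum(a, axis, None, out, keepdims, initial, where)
ValueError: zero-size array to reduction operation minimum which has no identity
```

```bash
cat > kin.py <<'E'
from h import *
from scipy.optimize import least_squares
def fk(q,k):
    a1,dy,d1,L2,a3,L3,d6,off=k
    Ry=lambda a:R.from_euler('y',a).as_matrix(); Rz=lambda a:R.from_euler('z',a).as_matrix()
    R1=Rz(q[0]);R2=R1@Ry(q[1]);R3=R2@Ry(q[2]);R4=R3@Rz(q[3]);R5=R4@Ry(q[4]);R6=R5@Rz(q[5])
    p=R1@[a1,dy,d1]+R2@[0,0,L2]+R3@[a3,0,L3]+R5@[0,0,d6]
    return p,R6
E
python3 - <<'E'
from kin import *
D=[([-1.377,.2872,1.5782,0,1.2786,-.15],[.2274,-.6355,.2556],[-0.121,.6975,-.6958,.1209]),
([-0.2829,-0.2198,1.9372,0.0001,1.4176,-2.0874],[0.4778,-0.0338,0.3443],[0.703,.085,-.08,-.701]),
([-0.4707,-0.4114,2.381,0.4436,0.7656,-2.4475],[0.4654,-0.0488,0.2129],[-0.666,-.239,-.139,.693])]
def res(k):
    return np.concatenate([ (fk(q,k)[0]-p)*1000 for q,p,o in D]+[ (k-k0)*[20,20,20,20,20,20,20,0]])
k0=np.array([0,.1,.35,.4,0,.4,.25,0])
f=least_squares(res,k0);print(f.x,f.fun[:9])
for q,p,o in D:
    M=fk(q,f.x)[1]; print(M.T@R.from_quat(o).as_matrix())
np.save('/tmp/k.npy',f.x)
E
```

```text
[0.003  0.1008 0.2394 0.4438 0.021  0.5698 0.2242 0.    ] [ 0.0745  0.0961 -0.3954  0.0727 -0.0718 -0.0585 -0.0295 -0.0336  0.4981]
[[-0.      0.     -1.    ]
 [-1.     -0.0001  0.    ]
 [-0.0001  1.      0.    ]]
[[-0.0003  0.0005 -1.    ]
 [-1.     -0.0009  0.0003]
 [-0.0009  1.      0.0005]]
[[-0.0001 -0.0004 -1.    ]
 [-1.     -0.0006  0.0001]
 [-0.0006  1.     -0.0004]]
```

```bash
cat >> kin.py <<'E'
C=np.array([[0,0,-1.],[-1,0,0],[0,1,0]])  # R6 @ C = tool
import os
k=np.load('/tmp/k.npy')
lo=np.array([-2.77,-.9,.21,-1.53,.24,-2.84]);hi=np.array([2.77,2.22,2.48,4.67,2.81,2.84])
def ik(T,q0):
    def res(q):
        p,M=fk(q,k); return np.concatenate([(p-T[:3,3])*1000,R.from_matrix((M@C).T@T[:3,:3]).as_rotvec()*300])
    f=least_squares(res,np.clip(q0,lo+1e-3,hi-1e-3),bounds=(lo,hi))
    return f.x,np.abs(f.fun).max()
yaw=np.radians(8.2);t0=np.array([.532,-.035])
Xd=np.array([np.cos(yaw),np.sin(yaw),0]);Yd=np.array([-np.sin(yaw),np.cos(yaw),0]);Zd=np.array([0,0,1.])
O=np.array([t0[0],t0[1],.05])
c20,s20=np.cos(np.radians(20)),np.sin(np.radians(20))
def sh(s,h,y=0): return O+Xd*(s*c20-h*s20)+Yd*y+Zd*(s*s20+h*c20)
def lean(l,flip=1):
    l=np.radians(l); return toolR(Xd*np.sin(l)-Zd*np.cos(l),Yd*flip)
E
python3 - <<'E'
from kin import *
q0=[-0.4707,-0.4114,2.381,0.4436,0.7656,-2.4475]
for l in (40,45,50,55,60):
  for s in (.002,.030,.059):
    M=lean(l); T=pose(sh(s,.013)-M@[.011,.025,0],M)
    q,e=ik(T,q0); print('push',l,s,q,round(e,2))
for fl in (1,-1):
  for l in (20,25,30,35,40):
    M=lean(l,fl); T=pose(sh(.09,.008)-M@[0,.006,0],M); qq=list(q0)
    if fl<0: qq[5]+=np.pi
    q,e=ik(T,qq);print('grip',fl,l,q,round(e,2))
    T=pose(sh(.097,.1)-M@[0,.006,0],M)
    q,e=ik(T,q);print('  up',fl,l,q,round(e,2))
E
```

```text
push 40 0.002 [-0.3856 -0.0676  2.4124  0.8831  0.3523 -2.84  ] 22.93
push 40 0.03 [-0.363  -0.0227  2.3578  0.9004  0.3482 -2.84  ] 18.22
push 40 0.059 [-0.3419  0.0211  2.3019  0.9168  0.3456 -2.84  ] 13.1
push 45 0.002 [-0.3696 -0.0944  2.4286  0.9166  0.3206 -2.84  ] 40.19
push 45 0.03 [-0.3472 -0.0454  2.3719  0.933   0.3155 -2.84  ] 36.05
push 45 0.059 [-0.3264  0.0017  2.3142  0.9485  0.3121 -2.84  ] 31.4
push 50 0.002 [-0.354  -0.1234  2.4451  0.9486  0.291  -2.84  ] 57.43
push 50 0.03 [-0.3317 -0.0695  2.3858  0.9639  0.2847 -2.84  ] 53.96
push 50 0.059 [-0.3112 -0.0184  2.326   0.9784  0.2805 -2.84  ] 49.86
push 55 0.002 [-0.339  -0.1552  2.4626  0.9792  0.2636 -2.84  ] 74.57
push 55 0.03 [-0.3166 -0.0952  2.4     0.9933  0.2557 -2.84  ] 71.91
push 55 0.059 [-0.2963 -0.0395  2.3376  1.0067  0.2506 -2.84  ] 68.44
push 60 0.002 [-0.3255 -0.1892  2.48    1.0081  0.24   -2.84  ] 91.68
push 60 0.03 [-0.3075 -0.1249  2.4141  1.0192  0.24   -2.84  ] 90.25
push 60 0.059 [-0.2899 -0.064   2.3479  1.0304  0.24   -2.84  ] 87.81
grip 1 20 [-0.2537  0.2027  2.0361  0.2391  0.5922 -2.145
[... 533 characters left out ...]
.337  -0.082   2.2292  0.7303  0.4613 -2.6263] 0.0
grip -1 20 [-0.2537  0.2027  2.0361  0.2391  0.5922  0.9961] 0.0
  up -1 20 [-0.2728  0.0173  2.0494  0.2012  0.7637  1.0311] 0.0
grip -1 25 [-0.2678  0.1795  2.0817  0.3574  0.5035  0.8786] 0.0
  up -1 25 [-0.2883 -0.0139  2.0964  0.2854  0.6785  0.9509] 0.0
grip -1 30 [-0.2823  0.1612  2.1253  0.5269  0.4228  0.7091] 0.0
  up -1 30 [-0.3043 -0.0413  2.1422  0.3948  0.5974  0.8452] 0.0
grip -1 35 [-0.297   0.1483  2.1666  0.7717  0.358   0.4636] 0.0
  up -1 35 [-0.3206 -0.0642  2.1867  0.5391  0.5232  0.7039] 0.0
grip -1 40 [-0.3118  0.1417  2.2049  1.1037  0.3219  0.1301] 0.0
  up -1 40 [-0.337  -0.082   2.2292  0.7303  0.4613  0.5153] 0.0
```

```bash
python3 - <<'E'
from kin import *
for n in ('w1','top1','scene1'):
    W=np.load(f'/tmp/{n}.npz')['W'].reshape(-1,3); W=W[~np.isnan(W[:,0])]
    L=np.column_stack([(W-O)@Xd,(W-O)@Yd,W[:,2]])
    print(n)
    for x0 in np.arange(.06,.15,.01):
        row=[]
        for y0 in np.arange(-.07,.071,.01):
            m=(np.abs(L[:,0]-x0)<.005)&(np.abs(L[:,1]-y0)<.005)
            row.append('%4d'%(1000*np.median(L[m][:,2])) if m.sum()>0 else '   .')
        print('%.2f'%x0,*row)
q0=[-0.4707,-0.4114,2.381,0.4436,0.7656,-2.4475]
for l in (25,30,33):
  for s in (-.005,.002,.030,.059):
    M=lean(l); T=pose(sh(s,.007)-M@[.011,.025,0],M)
    q,e=ik(T,q0); print('push',l,s,q,round(e,2))
  T=pose(sh(-.02,.04)-M@[.011,.025,0],M)
  q,e=ik(T,q0); print('pre',l,s,q,round(e,2))
E
```

```text
w1
0.06    0    6    6    .    .    .    .    .    .    .    .    .    6    6    0
0.07    0    6    6    .    .   77   77   77   77   77    .    .    6    6    0
0.08    0    6    6  203  204  204  202  203   82  203  203  203    6    6    0
0.09    0    6    6  194  194  194  191  192  191  193  194  194    6    6    0
0.10    0    6    6  179  179  179  175  176  175  179  179  180    6    6    0
0.11    0    6    6  164  164  164  161  160  160  164  164  164    6    6    0
0.12    0    6    6  148  149  148  144  144  143  148  149  149    6    6    0
0.13    0    6    6   95   94   80  130  130  130   95   83   97    5    6    0
0.14    0    6    6   83  101  101  102  101  101  101  101   78    5    6    0
top1
0.06   -2    8    5    8   71   73   73   73   73   71   68    9    4    3   -3
0.07   -3    5    5    2    7   40   75   76   75    7    4    6    4    5   -1
0.08    0    3    2    6   14   81   81   84   88   11    8    6    8    1    0
0.09    1    4    8    7    8  194   84   88   94   46  103    6    4    7   -1
0.10    0    4    5   10  175  132  132   91  134   
[... 1392 characters left out ...]
  0.5474 -2.4573] 0.0
push 30 -0.005 [-0.3971 -0.0177  2.3742  0.6943  0.4136 -2.7012] 0.0
push 30 0.002 [-0.3884 -0.0087  2.3591  0.6809  0.4144 -2.6799] 0.0
push 30 0.03 [-0.3562  0.0275  2.2984  0.6279  0.4198 -2.5975] 0.0
push 30 0.059 [-0.3266  0.0648  2.2347  0.5752  0.4291 -2.5177] 0.0
pre 30 0.059 [-0.4334 -0.1433  2.4246  0.6183  0.4895 -2.6443] 0.0
push 33 -0.005 [-0.4079 -0.0256  2.3969  0.8327  0.389  -2.84  ] 1.73
push 33 0.002 [-0.4019 -0.0154  2.3838  0.8375  0.3883 -2.84  ] 0.4
push 33 0.03 [-0.369   0.0204  2.3241  0.783   0.388  -2.7558] 0.0
push 33 0.059 [-0.338   0.0572  2.2609  0.7204  0.392  -2.665 ] 0.0
pre 33 0.059 [-0.4504 -0.1536  2.4508  0.7498  0.4633 -2.7803] 0.0
```

```bash
python3 - <<'E'
from kin import *
from plant import ctrl
T,s=cur(ctrl);M=lean(30)
Tp=T
for a in [(-.02,.04),(-.004,.008),(.030,.008),(.059,.008)]:
    Tn=pose(sh(*a)-M@[.011,.025,0],M); print(a,Tn[:3,3])
    show(rows(Tp,Tn,.03 if a[0]<0 else .01),0);Tp=Tn
E
```

```text
(-0.02, 0.04) [ 0.4781 -0.0428  0.0969]
{"hand":0,"travel":[-0.0355,0.0722,0.0041],"rotation":[0.0011,0.0022,0.0091]},
{"hand":0,"travel":[-0.0351,0.0723,0.004],"rotation":[0.0011,0.0022,0.0091]},
{"hand":0,"travel":[-0.0348,0.0725,0.0039],"rotation":[0.0011,0.0022,0.0091]},
{"hand":0,"travel":[-0.0345,0.0727,0.0038],"rotation":[0.0011,0.0022,0.0091]},
{"hand":0,"travel":[-0.0341,0.0728,0.0037],"rotation":[0.0011,0.0022,0.0091]},
(-0.004, 0.008) [ 0.5038 -0.0391  0.0723]
{"hand":0,"travel":[0.017,0.0572,0],"rotation":[0,0,0]},
{"hand":0,"travel":[0.017,0.0572,0],"rotation":[0,0,0]},
(0.03, 0.008) [ 0.5354 -0.0345  0.0839]
{"hand":0,"travel":[0.0279,0.0049,-0],"rotation":[0,0,0]},
{"hand":0,"travel":[0.0279,0.0049,-0],"rotation":[0,0,0]},
{"hand":0,"travel":[0.0279,0.0049,-0],"rotation":[0,0,0]},
{"hand":0,"travel":[0.0279,0.0049,-0],"rotation":[0,0,0]},
(0.059, 0.008) [ 0.5624 -0.0306  0.0938]
{"hand":0,"travel":[0.0317,0.0056,-0],"rotation":[0,0,0]},
{"hand":0,"travel":[0.0317,0.0056,-0],"rotation":[0,0,0]},
{"hand":0,"travel":[0.0317,0.0056,-0],"rotation":[0,0,0]},
```

arm_command(steps=[{"hand":0,"travel":[-0.035,0.072,0.004],"rotation":[0.001,0.002,0.009]},{"hand":0,"travel":[-0.035,0.072,0.004],"rotation":[0.001,0.002,0.009]},{"hand":0,"travel":[-0.035,0.073,0.004],"rotation":[0.001,0.002,0.009]},{"hand":0,"travel":[-0.034,0.073,0.004],"rotation":[0.001,0.002,0.009]},{"hand":0,"travel":[-0.034,0.073,0.004],"rotation":[0.001,0.002,0.009]},{"hand":0,"travel":[0,0,0],"rotation":[0,0,0]}], grip_force=40)

```text
time: 4.8
eef_pos: [0.5002, -0.0489, 0.1194]
tcp_rot: [-0.671, -0.246, -0.139, 0.686]
contact_force: [1.0, 0.0, -0.3]
opening: -0.002
```

```bash
python3 - <<'E'
from kin import *
from plant import ctrl
im,d,W,p,E,s=look(ctrl,'wrist','w2')
T,s=cur(ctrl);M=lean(30);print(s['qpos'],s['eef_pos'],s['contact_force'],s['opening'])
tip=T[:3,3]+T[:3,:3]@[.011,.025,0]; q=tip-O
print('corner s,h,y',q@Xd*c20+q[2]*s20,-q@Xd*s20+q[2]*c20,q@Yd, proj(p,E,tip))
Tp=T
for a in [(-.004,.008),(.030,.008),(.059,.008)]:
    Tn=pose(sh(*a)-M@[.011,.025,0],M); print(a,Tn[:3,3])
    show(rows(Tp,Tn,.03 if a[0]<0 else .01),0);Tp=Tn
E
```

```text
[-0.4245 -0.1458  2.3756  0.5984  0.4984 -2.6229] [ 0.5012 -0.0495  0.1211] [ 0.5087 -0.6298  0.8823] 0.0017067050477564117
corner s,h,y 0.009610426527092306 0.055673433878094314 -0.010209709317845796 [[320.3938 278.5963]]
(-0.004, 0.008) [ 0.5038 -0.0391  0.0723]
{"hand":0,"travel":[-0.0368,0.0723,0.0185],"rotation":[0.0158,0.0169,0.0293]},
{"hand":0,"travel":[-0.0358,0.073,0.0176],"rotation":[0.0158,0.0169,0.0293]},
(0.03, 0.008) [ 0.5354 -0.0345  0.0839]
{"hand":0,"travel":[0.0279,0.0049,-0],"rotation":[0,0,0]},
{"hand":0,"travel":[0.0279,0.0049,-0],"rotation":[0,0,0]},
{"hand":0,"travel":[0.0279,0.0049,-0],"rotation":[0,0,0]},
{"hand":0,"travel":[0.0279,0.0049,-0],"rotation":[0,0,0]},
(0.059, 0.008) [ 0.5624 -0.0306  0.0938]
{"hand":0,"travel":[0.0317,0.0056,-0],"rotation":[0,0,0]},
{"hand":0,"travel":[0.0317,0.0056,-0],"rotation":[0,0,0]},
{"hand":0,"travel":[0.0317,0.0056,-0],"rotation":[0,0,0]},
```

View pics/w2.png

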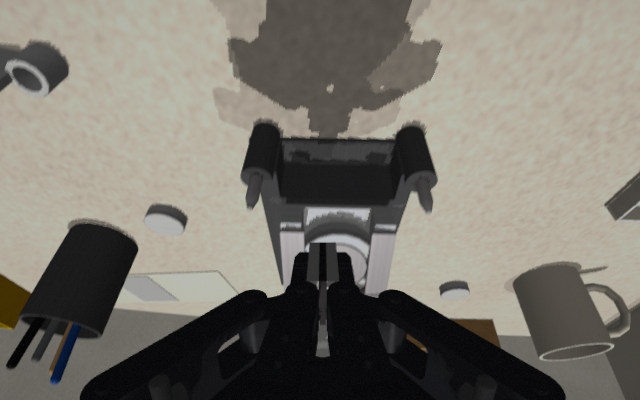

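arm_command(steps=[{"hand":0,"travel":[-0.039,0.017,0.018],"rotation":[0.016,0.017,0.029]},{"hand":0,"travel":[-0.039,0.018,0.017],"rotation":[0.016,0.017,0.029]},{"hand":0,"travel":[0,0,0],"rotation":[0,0,0]}])

```text
time: 5.22
eef_pos: [0.4874, -0.042, 0.103]
tcp_rot: [-0.668, -0.233, -0.135, 0.693]
contact_force: [-0.3, -0.5, -0.1]
opening: 0.001
```

```bash
python3 go.py 30 .015 0 -.006,.008 
```

```text
t 5.225 ref s,h,y [-0.0091  0.0426 -0.0006] lean 30.25 F [-0.2881 -0.5365 -0.1128] open 0.001 q [-0.4217 -0.1365  2.4022  0.6023  0.494  -2.6174]
# [-0.006, 0.008] ik (array([-0.3988, -0.0221,  2.377 ,  0.6928,  0.4157, -2.7009]), np.float64(4.892358149192922e-14))
{"hand":0,"travel":[-0.0034,0.0384,0.0007],"rotation":[0.0007,0.001,0.0027]},
{"hand":0,"travel":[-0.0033,0.0384,0.0006],"rotation":[0.0007,0.001,0.0027]},
{"hand":0,"travel":[-0.0033,0.0384,0.0006],"rotation":[0.0007,0.001,0.0027]},
```

arm_command(steps=[{"hand":0,"travel":[-0.003,0.038,0.001],"rotation":[0,0,0.003]},{"hand":0,"travel":[-0.003,0.038,0.001],"rotation":[0,0,0.003]},{"hand":0,"travel":[-0.003,0.038,0.001],"rotation":[0,0,0.003]},{"hand":0,"travel":[0,0,0],"rotation":[0,0,0]}])

```text
time: 5.72
eef_pos: [0.503, -0.0391, 0.07]
tcp_rot: [-0.669, -0.231, -0.133, 0.694]
contact_force: [0.2, 0.7, 0.5]
opening: 0.0
```

```bash
python3 go.py 30 .01 0 -.005,.008 .030,.008 .059,.008
```

```text
t 5.725 ref s,h,y [-0.0055  0.0061  0.    ] lean 29.96 F [0.2244 0.6633 0.4651] open 0.0 q [-0.3962 -0.018   2.3729  0.6881  0.4131 -2.6955]
# [-0.005, 0.008] ik (array([-0.3976, -0.0208,  2.3749,  0.6909,  0.4157, -2.6979]), np.float64(2.55351295663786e-12))
{"hand":0,"travel":[0.0027,-0.0059,-0.0003],"rotation":[0.0035,0.0022,-0.0012]},
# [0.03, 0.008] ik (array([-0.3566,  0.0247,  2.299 ,  0.6252,  0.4218, -2.5948]), np.float64(2.623873771819033e-13))
{"hand":0,"travel":[0.0287,0.0051,-0],"rotation":[0,0,0]},
{"hand":0,"travel":[0.0287,0.0051,-0],"rotation":[0,0,0]},
{"hand":0,"travel":[0.0287,0.0051,-0],"rotation":[0,0,0]},
{"hand":0,"travel":[0.0287,0.0051,-0],"rotation":[0,0,0]},
# [0.059, 0.008] ik (array([-0.327 ,  0.0622,  2.2353,  0.5729,  0.431 , -2.5154]), np.float64(1.249000902703301e-13))
{"hand":0,"travel":[0.0317,0.0056,-0],"rotation":[0,0,0]},
{"hand":0,"travel":[0.0317,0.0056,-0],"rotation":[0,0,0]},
{"hand":0,"travel":[0.0317,0.0056,-0],"rotation":[0,0,0]},
```

arm_command(steps=[{"hand":0,"travel":[0.003,-0.007,0],"rotation":[0.003,0.002,-0.001]},{"hand":0,"travel":[0.029,0.005,0],"rotation":[0,0,0]},{"hand":0,"travel":[0.029,0.005,0],"rotation":[0,0,0]},{"hand":0,"travel":[0.029,0.005,0],"rotation":[0,0,0]},{"hand":0,"travel":[0.029,0.005,0],"rotation":[0,0,0]}])

```text
time: 6.35
eef_pos: [0.5377, -0.0343, 0.0858]
tcp_rot: [-0.668, -0.231, -0.134, 0.694]
contact_force: [0.3, 0.8, -0.2]
opening: 0.002
```

```bash
python3 go.py 30 .01 0 .059,.008
```

```text
t 6.35 ref s,h,y [ 0.0329  0.009  -0.0001] lean 30.02 F [ 0.3256  0.8409 -0.1881] open 0.002 q [-0.3541  0.0238  2.2917  0.6131  0.4268 -2.5796]
# [0.059, 0.008] ik (array([-0.327 ,  0.0622,  2.2353,  0.5729,  0.431 , -2.5154]), np.float64(1.158543779815146e-13))
{"hand":0,"travel":[0.0284,0.0061,0.0001],"rotation":[0.0003,-0,0.0002]},
{"hand":0,"travel":[0.0284,0.0061,0.0001],"rotation":[0.0003,-0,0.0002]},
{"hand":0,"travel":[0.0284,0.0061,0.0001],"rotation":[0.0003,-0,0.0002]},
```

arm_command(steps=[{"hand":0,"travel":[0.028,0.006,0],"rotation":[0,0,0]},{"hand":0,"travel":[0.028,0.006,0],"rotation":[0,0,0]},{"hand":0,"travel":[0.025,0.006,0],"rotation":[0,0,0]},{"hand":0,"travel":[0,0,0],"rotation":[0,0,0]}])

```text
time: 6.85
eef_pos: [0.5613, -0.03, 0.0922]
tcp_rot: [-0.668, -0.231, -0.131, 0.695]
contact_force: [-1.3, -0.1, 0.7]
opening: 0.004
```

```bash
python3 go.py 30 .01 0 .059,.008; python3 - <<'E'
from kin import *
from plant import ctrl
im,d,W,p,E,s=look(ctrl,'top','t2')
cv2.imwrite('pics/t2c.png',cv2.resize(im[140:245,260:420],None,fx=4,fy=4,interpolation=cv2.INTER_CUBIC))
im,d,W,p,E,s=look(ctrl,'wrist','w3')
E
```

```text
t 6.85 ref s,h,y [0.0574 0.0067 0.0009] lean 29.69 F [-1.296  -0.0674  0.6526] open 0.004 q [-0.3266  0.063   2.2336  0.5646  0.4367 -2.5095]
# [0.059, 0.008] ik (array([-0.327 ,  0.0622,  2.2353,  0.5729,  0.431 , -2.5154]), np.float64(1.8041124150158794e-13))
{"hand":0,"travel":[0.0054,-0.0032,-0.0026],"rotation":[-0.0046,0.0041,-0.0102]},
```

View pics/w3.png

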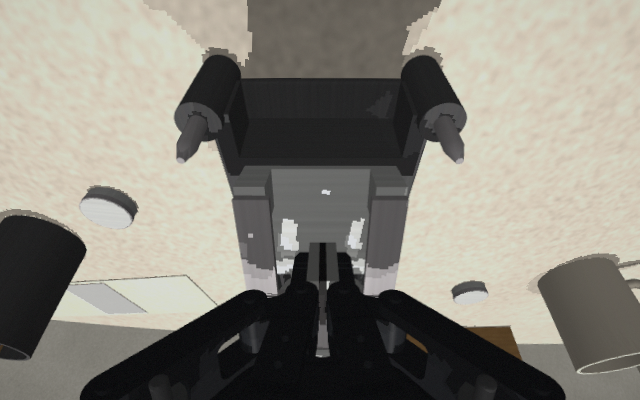

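View pics/t2c.png

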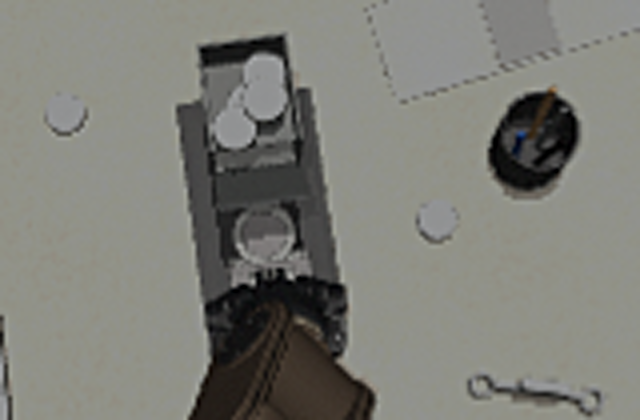

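arm_command(steps=[{"hand":0,"travel":[0.006,-0.003,-0.002],"rotation":[0,0,-0.01]},{"hand":0,"travel":[0.002,0,0],"rotation":[0,0,0]},{"hand":0,"travel":[0,0,0],"rotation":[0,0,0]}])

```text
time: 7.32
eef_pos: [0.5613, -0.03, 0.0924]
tcp_rot: [-0.667, -0.231, -0.131, 0.696]
contact_force: [-2.6, -1.4, -0.5]
opening: -0.001
```

```bash
python3 go.py 30 .025 0 .020,.011 -.005,.05 -.002,.13
```

```text
t 7.325 ref s,h,y [0.0575 0.0069 0.0009] lean 29.79 F [-2.5967 -1.438  -0.513 ] open -0.001 q [-0.3276  0.0624  2.2341  0.571   0.4375 -2.5157]
# [0.02, 0.011] ik (array([-0.3689,  0.003 ,  2.3225,  0.6353,  0.4256, -2.6151]), np.float64(2.220446049250313e-13))
{"hand":0,"travel":[-0.0607,-0.0173,-0.0012],"rotation":[-0.0039,0.0016,-0.0034]},
{"hand":0,"travel":[-0.0606,-0.0174,-0.0012],"rotation":[-0.0039,0.0016,-0.0034]},
# [-0.005, 0.05] ik (array([-0.4176, -0.1496,  2.3957,  0.5739,  0.5118, -2.5822]), np.float64(1.965094753586527e-11))
{"hand":0,"travel":[-0.0297,-0.0712,-0],"rotation":[0,0,0]},
{"hand":0,"travel":[-0.0297,-0.0712,-0],"rotation":[0,0,0]},
# [-0.002, 0.13] ik (array([-0.4553, -0.3697,  2.3997,  0.4433,  0.7165, -2.448 ]), np.float64(2.220446049250313e-13))
{"hand":0,"travel":[0.014,-0.0652,0],"rotation":[0,0,0]},
{"hand":0,"travel":[0.014,-0.0652,0],"rotation":[0,0,0]},
{"hand":0,"travel":[0.014,-0.0652,0],"rotation":[0,0,0]},
{"hand":0,"travel":[0.014,-0.0652,0],"rotation":[0,0,0]},
```

arm_command(steps=[{"hand":0,"travel":[-0.06,-0.017,0],"rotation":[0,0,0]},{"hand":0,"travel":[-0.06,-0.017,0],"rotation":[0,0,0]},{"hand":0,"travel":[-0.03,-0.071,0],"rotation":[0,0,0]},{"hand":0,"travel":[-0.03,-0.071,0],"rotation":[0,0,0]},{"hand":0.9,"travel":[0.01,-0.08,0],"rotation":[0,0,0]},{"hand":0.9,"travel":[0.01,-0.08,0],"rotation":[0,0,0]},{"hand":0.9,"travel":[0.01,-0.08,0],"rotation":[0,0,0]},{"hand":0.9,"travel":[0.01,-0.08,0],"rotation":[0,0,0]},{"hand":0.9,"travel":[0,0,0],"rotation":[0,0,0]}])

```text
time: 8.45
eef_pos: [0.4581, -0.05, 0.2175]
tcp_rot: [-0.67, -0.241, -0.144, 0.687]
contact_force: [0.0, 0.7, -1.5]
opening: 0.902
```

```bash
python3 - <<'E'
from kin import *
from plant import ctrl
im,d,W,p,E,s=look(ctrl,'wrist','w4')
cv2.imwrite('pics/w4c.png',cv2.resize(cv2.rotate(im[60:330,200:460],cv2.ROTATE_180),None,fx=2.2,fy=2.2))
print(s['eef_pos'],s['qpos'],s['time'])
P=W.reshape(-1,3);Q=P-O;X=Q@Xd;Y=Q@Yd;Z=Q[:,2];S=X*c20+Z*s20;H=-X*s20+Z*c20
m=(S>.05)&(S<.13)&(np.abs(Y)<.035)&(np.abs(H-.0165)<.0025)
q=np.column_stack([S,Y,H])[m]; print(m.sum(),q.min(0),q.max(0),q.mean(0))
pix=np.argwhere(m.reshape(W.shape[:2]));print(pix.min(0),pix.max(0))
for y0 in np.arange(-.028,.03,.004):
    a=q[np.abs(q[:,1]-y0)<.002]; print(round(y0,3),len(a),a[:,0].min() if len(a) else '',a[:,0].max() if len(a) else '')
m=(np.abs(X+.022)<.014)&(Z>.0)&(Z<.022)
for sg in (1,-1):
    mm=m&(np.abs(Y-sg*.052)<.014); print('pin',X[mm].mean(),Y[mm].mean(),mm.sum())
E
```

```text
[ 0.4581 -0.05    0.2175] [-0.4797 -0.4483  2.3984  0.4377  0.7694 -2.4444] 8.45
1531 [ 0.0576 -0.0264  0.014 ] [0.1133 0.029  0.0189] [0.0866 0.0011 0.017 ]
[212 304] [254 355]
-0.028 8 0.07945560590097156 0.08908698669820284
-0.024 65 0.07116878744094877 0.09964095623021788
-0.02 98 0.06668122113536168 0.10424746099139295
-0.016 124 0.06630621060045101 0.10934381503631452
-0.012 113 0.06598528599649056 0.11028460483807226
-0.008 119 0.06575905316108506 0.11192098801381165
-0.004 143 0.05785103405880466 0.11316277499594557
0.0 130 0.05767157191770161 0.11329515519028803
0.004 129 0.057577657173045374 0.11334627952819365
0.008 127 0.058366114407727605 0.11276087710405498
0.012 119 0.059133725651590904 0.11186330438803405
0.016 118 0.06726275655134731 0.11022840529620975
0.02 106 0.06683413255068142 0.10697061518824907
0.024 90 0.06840616774861134 0.10508088539369136
0.028 42 0.07227848012766261 0.09659058115248345
pin -0.026053576749028015 0.051332634043572134 121
pin -0.026175801532884412 -0.05140519276249329 132
```

View pics/w4c.png

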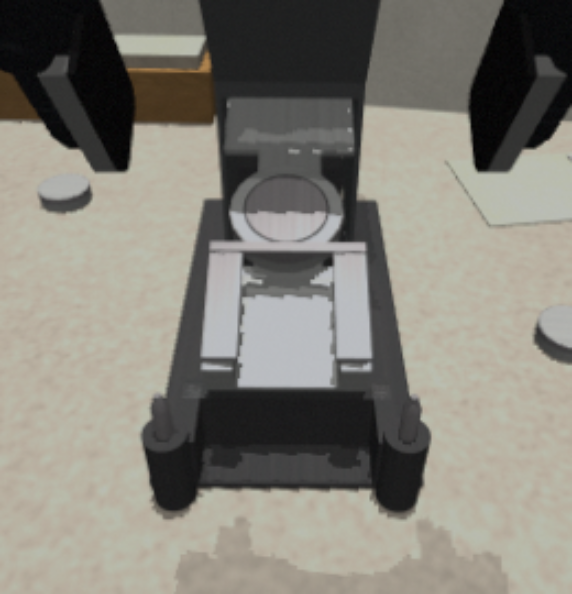

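```bash
REF='[0,.004,0]' python3 go.py 33 .03 0.9 .050,.130,.001 .0675,.086,.001 .0765,.047,.001 .0855,.008,.001
```

```text
t 8.5 ref s,h,y [-0.0135  0.178  -0.004 ] lean 31.51 F [ 0.2164 -0.1107 -0.1933] open 0.894 q [-0.4794 -0.4465  2.3995  0.4377  0.7693 -2.4444]
# [0.05, 0.13, 0.001] ik (array([-0.37  , -0.2039,  2.2781,  0.4863,  0.609 , -2.4214]), np.float64(2.498001805406602e-13))
{"hand":0.9,"travel":[0.0584,0.0662,0.0062],"rotation":[0.0077,0.0015,-0.0166]},
{"hand":0.9,"travel":[0.0578,0.0668,0.006],"rotation":[0.0077,0.0015,-0.0166]},
{"hand":0.9,"travel":[0.0572,0.0673,0.0057],"rotation":[0.0077,0.0015,-0.0166]},
# [0.0675, 0.086, 0.001] ik (array([-0.3342, -0.0668,  2.2328,  0.5339,  0.514 , -2.4554]), np.float64(5.884842938329785e-12))
{"hand":0.9,"travel":[0.0119,0.078,-0],"rotation":[0,0,0]},
{"hand":0.9,"travel":[0.0119,0.078,-0],"rotation":[0,0,0]},
# [0.0765, 0.047, 0.001] ik (array([-0.3121,  0.0432,  2.1992,  0.5972,  0.4399, -2.512 ]), np.float64(1.6653345369377348e-13))
{"hand":0.9,"travel":[-0,0.0667,0],"rotation":[0,0,0]},
{"hand":0.9,"travel":[-0,0.0667,0],"rotation":[0,0,0]},
# [0.0855, 0.008, 0.001] ik (array([-0.292 ,  0.1523,  2.1588,  0.6763,  0.3755, -2.5839]), np.float64(1.1102230246251565e-13))
{"hand":0.9,"travel":[-0,0.0667,-0],"rotation":[0,0,0]},
{"hand":0.9,"travel":[-0,0.0667,-0],"rotation":[0,0,0]},
```

arm_command(steps=[{"hand":0.9,"travel":[0.058,0.066,0.006],"rotation":[0.008,0.001,-0.017]},{"hand":0.9,"travel":[0.058,0.067,0.006],"rotation":[0.008,0.001,-0.017]},{"hand":0.9,"travel":[0.057,0.067,0.006],"rotation":[0.008,0.001,-0.017]},{"hand":0.9,"travel":[0.012,0.078,0],"rotation":[0,0,0]},{"hand":0.9,"travel":[0,0,0],"rotation":[0,0,0]}])

```text
time: 9.12
eef_pos: [0.551, -0.0305, 0.1692]
tcp_rot: [-0.661, -0.248, -0.152, 0.691]
contact_force: [0.2, -0.8, 0.5]
opening: 0.896
```

```bash
REF='[0,.004,0]' python3 go.py 33 .03 0.9 .0675,.086,.001 .0765,.047,.001 .0855,.008,.001
```

```text
t 9.125 ref s,h,y [0.06   0.1015 0.0018] lean 32.96 F [ 0.2271 -0.8405  0.4744] open 0.896 q [-0.3466 -0.1182  2.2515  0.5152  0.5488 -2.44  ]
# [0.0675, 0.086, 0.001] ik (array([-0.3342, -0.0668,  2.2328,  0.5339,  0.514 , -2.4554]), np.float64(1.1102230246251565e-13))
{"hand":0.9,"travel":[0.0128,0.0559,-0.0027],"rotation":[-0.0024,-0.0029,-0.0012]},
# [0.0765, 0.047, 0.001] ik (array([-0.3121,  0.0432,  2.1992,  0.5972,  0.4399, -2.512 ]), np.float64(2.7755575615628914e-13))
{"hand":0.9,"travel":[-0,0.0667,0],"rotation":[0,0,0]},
{"hand":0.9,"travel":[-0,0.0667,0],"rotation":[0,0,0]},
# [0.0855, 0.008, 0.001] ik (array([-0.292 ,  0.1523,  2.1588,  0.6763,  0.3755, -2.5839]), np.float64(1.1449174941446927e-13))
{"hand":0.9,"travel":[-0,0.0667,-0],"rotation":[0,0,0]},
{"hand":0.9,"travel":[-0,0.0667,-0],"rotation":[0,0,0]},
```

arm_command(steps=[{"hand":0.9,"travel":[0.013,0.056,-0.003],"rotation":[-0.002,-0.003,-0.001]},{"hand":0.9,"travel":[0,0.065,0],"rotation":[0,0,0]},{"hand":0.9,"travel":[0,0.065,0],"rotation":[0,0,0]},{"hand":0.9,"travel":[0,0,0],"rotation":[0,0,0]}])

```text
time: 9.62
eef_pos: [0.5847, -0.0264, 0.1229]
tcp_rot: [-0.662, -0.248, -0.152, 0.691]
contact_force: [-0.8, -0.4, -1.0]
opening: 0.9
```

```bash
REF='[0,.004,0]' python3 go.py 33 .02 0.9 .0855,.008,.001;python3 - <<'E'
from kin import *
from plant import ctrl
im,d,W,p,E,s=look(ctrl,'wrist','w5')
E
```

```text
t 9.625 ref s,h,y [0.076  0.0463 0.001 ] lean 32.97 F [-0.7514 -0.3742 -0.9957] open 0.9 q [-0.3124  0.0432  2.198   0.595   0.4413 -2.5091]
# [0.0855, 0.008, 0.001] ik (array([-0.292 ,  0.1523,  2.1588,  0.6763,  0.3755, -2.5839]), np.float64(3.219646771412954e-12))
{"hand":0.9,"travel":[0.0011,0.0658,-0.0001],"rotation":[-0.0001,-0.0008,-0.0005]},
{"hand":0.9,"travel":[0.0011,0.0658,-0.0001],"rotation":[-0.0001,-0.0008,-0.0005]},
```

View pics/w5.png

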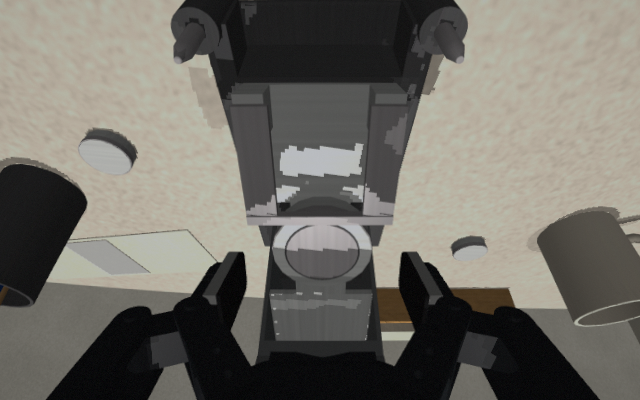

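arm_command(steps=[{"hand":0.9,"travel":[0.001,0.064,0],"rotation":[0,-0.001,0]},{"hand":0.9,"travel":[0.001,0.064,0],"rotation":[0,-0.001,0]},{"hand":0.9,"travel":[0,0,0],"rotation":[0,0,0]}])

```text
time: 10.05
eef_pos: [0.6072, -0.0242, 0.095]
tcp_rot: [-0.662, -0.251, -0.154, 0.689]
contact_force: [-0.4, 0.4, 0.6]
opening: 0.899
```

```bash
REF='[0,.004,0]' python3 go.py 33 .02 0.9 .0855,.008,.001
```

```text
t 10.05 ref s,h,y [ 0.0878  0.0124 -0.    ] lean 33.34 F [-0.3578  0.3573  0.5808] open 0.899 q [-0.2933  0.1421  2.1569  0.6678  0.3801 -2.5754]
# [0.0855, 0.008, 0.001] ik (array([-0.292 ,  0.1523,  2.1588,  0.6763,  0.3755, -2.5839]), np.float64(1.1102230246251565e-13))
{"hand":0.9,"travel":[-0.0106,0.0127,0.0034],"rotation":[0.0054,0.0023,0.0112]},
```

arm_command(steps=[{"hand":0.9,"travel":[-0.01,0.014,0.003],"rotation":[0.005,0.002,0.011]},{"hand":0.6,"travel":[0,0,0],"rotation":[0,0,0]},{"hand":0.4,"travel":[0,0,0],"rotation":[0,0,0]},{"hand":0.3,"travel":[0,0,0],"rotation":[0,0,0]},{"hand":0.3,"travel":[0,0,0],"rotation":[0,0,0]}], grip_force=35)

```text
time: 10.68
eef_pos: [0.6068, -0.0237, 0.0926]
tcp_rot: [-0.662, -0.25, -0.153, 0.69]
contact_force: [0.2, 0.8, -0.9]
opening: 0.641
```

```bash
REF='[0,.004,0]' python3 go.py 33 .02 0.3 .0945,.010,.001;python3 - <<'E'
from kin import *
from plant import ctrl
im,d,W,p,E,s=look(ctrl,'wrist','w6')
E
```

```text
t 10.675 ref s,h,y [0.0865 0.0102 0.0006] lean 33.18 F [ 0.2064  0.7719 -0.9459] open 0.641 q [-0.2927  0.1463  2.1572  0.6702  0.379  -2.5777]
# [0.0945, 0.01, 0.001] ik (array([-0.2852,  0.1581,  2.1399,  0.6507,  0.3827, -2.5514]), np.float64(1.8041124150158794e-13))
{"hand":0.3,"travel":[0.0257,0.0068,0.0015],"rotation":[0.0026,0.0013,0.0059]},
```

View pics/w6.png

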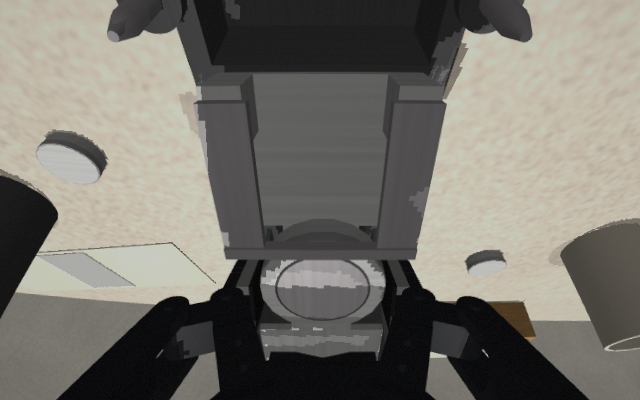

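arm_command(steps=[{"hand":0.3,"travel":[0.017,0.003,0],"rotation":[0,0,0]},{"hand":0.3,"travel":[0.017,0.003,0],"rotation":[0,0,0]},{"hand":0.3,"travel":[0,0,0],"rotation":[0,0,0]}])

```text
time: 11.1
eef_pos: [0.6171, -0.0222, 0.0969]
tcp_rot: [-0.662, -0.25, -0.153, 0.69]
contact_force: [0.7, -0.3, -2.0]
opening: 0.64
```

```bash
REF='[0,.004,0]' python3 go.py 33 .015 0.3 .0945,.036,.001 .08,.10,.001 .06,.17;python3 - <<'E'
from kin import *
from plant import ctrl
im,d,W,p,E,s=look(ctrl,'wrist','w7')
E
```

```text
t 11.1 ref s,h,y [0.0978 0.0108 0.0005] lean 33.18 F [ 0.6619 -0.34   -2.0426] open 0.64 q [-0.2838  0.1587  2.1323  0.644   0.3848 -2.5431]
# [0.0945, 0.036, 0.001] ik (array([-0.293 ,  0.0947,  2.1537,  0.5896,  0.4265, -2.4904]), np.float64(1.3877787807814457e-13))
{"hand":0.3,"travel":[0.0043,-0.0422,0.0007],"rotation":[0.0013,0.0007,0.003]},
{"hand":0.3,"travel":[0.0042,-0.0422,0.0007],"rotation":[0.0013,0.0007,0.003]},
# [0.08, 0.1, 0.001] ik (array([-0.3269, -0.0795,  2.2072,  0.4965,  0.5443, -2.4076]), np.float64(1.1102230246251565e-13))
{"hand":0.3,"travel":[0.0002,-0.0437,0],"rotation":[0,0,0]},
{"hand":0.3,"travel":[0.0002,-0.0437,0],"rotation":[0,0,0]},
{"hand":0.3,"travel":[0.0002,-0.0437,0],"rotation":[0,0,0]},
{"hand":0.3,"travel":[0.0002,-0.0437,0],"rotation":[0,0,0]},
{"hand":0.3,"travel":[0.0002,-0.0437,0],"rotation":[0,0,0]},
# [0.06, 0.17] ik (array([-0.3775, -0.2732,  2.2513,  0.4351,  0.6981, -2.361 ]), np.float64(5.551115123125783e-14))
{"hand":0.3,"travel":[-0.0025,-0.0485,-0.0007],"rotation":[0,0,0]},
{"hand":0.3,"travel":[-0.0025,-0.0485,-0.0007],"rotation":[0,0,0]},
{"hand":0.3,"travel":[-0.0025,-0.0485,-0.0007],"rotation":[0,0,0]},
{"hand":0.3,"travel":[-0.0025,-0.0485,-0.0007],"rotation":[0,0,0]},
{"hand":0.3,"travel":[-0.0025,-0.0485,-0.0007],"rotation":[0,0,0]},
```

View pics/w7.png

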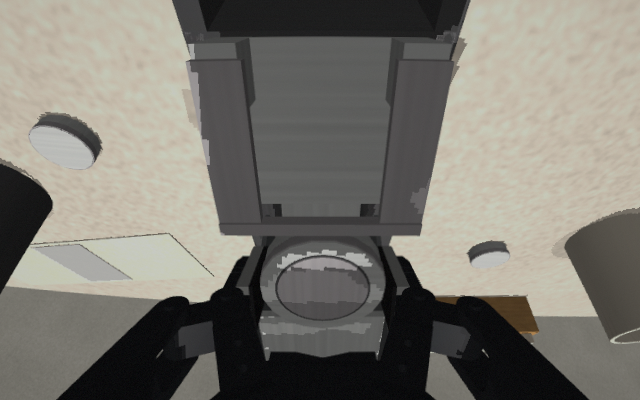

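arm_command(steps=[{"hand":0.3,"travel":[0.005,-0.03,0],"rotation":[0,0,0]},{"hand":0.3,"travel":[0.005,-0.04,0],"rotation":[0,0,0]},{"hand":0.3,"travel":[0.002,-0.044,0],"rotation":[0,0,0]},{"hand":0.3,"travel":[0,-0.044,0],"rotation":[0,0,0]},{"hand":0.3,"travel":[0,-0.048,0],"rotation":[0,0,0]},{"hand":0.3,"travel":[-0.002,-0.06,0],"rotation":[0,0,0]},{"hand":0.3,"travel":[-0.002,-0.07,0],"rotation":[0,0,0]},{"hand":0.3,"travel":[-0.002,-0.07,0],"rotation":[0,0,0]},{"hand":0.3,"travel":[-0.002,-0.07,0],"rotation":[0,0,0]},{"hand":0.3,"travel":[0,0,0],"rotation":[0,0,0]}])

```text
time: 12.4
eef_pos: [0.5348, -0.0339, 0.2277]
tcp_rot: [-0.663, -0.252, -0.155, 0.688]
contact_force: [0.4, 0.6, -0.7]
opening: 0.642
```

```bash
REF='[0,.004,0]' python3 go.py 33 .05 0.3 .06,.17;python3 - <<'E'
from kin import *
from plant import ctrl
im,d,W,p,E,s=look(ctrl,'wrist','w8')
T,_=cur(ctrl)
# plane of tin top in tool frame
Pt=(W.reshape(-1,3)-T[:3,3])@T[:3,:3]
m=(np.abs(Pt[:,0])<.02)&(np.abs(Pt[:,2])<.02)&(Pt[:,1]>-.03)&(Pt[:,1]<.03)
q=Pt[m];c=q.mean(0);u,sv,vt=np.linalg.svd(q-c);print(m.sum(),c,vt[2],sv/np.sqrt(len(q)))
print('angle in xy of normal to -y (deg)',np.degrees(np.arctan2(vt[2][0],-vt[2][1])))
# tray
z=np.load('/tmp/top1.npz')['W'].reshape(-1,3);zz=np.load('/tmp/scene1.npz')['W'].reshape(-1,3)
for P in (z,zz):
    m=(P[:,0]>.34)&(P[:,0]<.58)&(P[:,1]>.18)&(P[:,1]<.38)&(P[:,2]>.014)&(P[:,2]<.04)
    print(cv2.minAreaRect((P[m][:,:2]*1000).astype(np.float32)),m.sum())
E
```

```text
t 12.4 ref s,h,y [0.0645 0.1621 0.0007] lean 33.45 F [ 0.3667  0.6367 -0.7084] open 0.642 q [-0.3665 -0.2519  2.247   0.4394  0.6686 -2.3618]
# [0.06, 0.17] ik (array([-0.3775, -0.2732,  2.2513,  0.4351,  0.6981, -2.361 ]), np.float64(2.220446049250313e-13))
{"hand":0.3,"travel":[-0.0083,-0.029,-0.0025],"rotation":[0.0115,0.0039,0.0151]},
5974 [-0.0021 -0.0048  0.    ] [-0.2151  0.9766 -0.002 ] [0.0118 0.0116 0.0008]
angle in xy of normal to -y (deg) -167.57887714833996
((441.9157409667969, 263.0696716308594), (189.7579803466797, 164.40097045898438), 7.015633583068848) 137
((462.20257568359375, 281.53009033203125), (154.59848022460938, 134.35025024414062), 6.358453273773193) 311
```

View pics/w8.png

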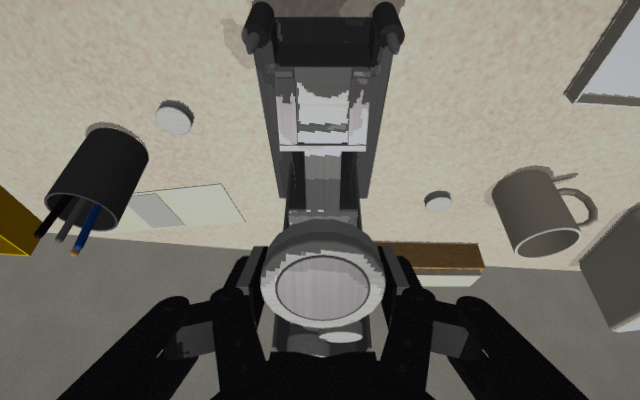

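```bash
python3 - <<'E'
from kin import *
from plant import ctrl
T,s=cur(ctrl)
W=np.load('/tmp/w8.npz')['W']
Pt=(W.reshape(-1,3)-T[:3,3])@T[:3,:3]
for sg in (1,-1):
    m=(sg*Pt[:,2]>.0285)&(sg*Pt[:,2]<.05)&(np.abs(Pt[:,0])<.014)&(Pt[:,1]>-.05)&(Pt[:,1]<.04)
    q=Pt[m];print(sg,m.sum(),q.min(0),q.max(0),np.percentile(q[:,1],[50,95,99]))
# tin outline
m=(np.abs(Pt[:,0])<.035)&(np.abs(Pt[:,2])<.029)&(Pt[:,1]>-.03)&(Pt[:,1]<.012)
print(Pt[m].min(0),Pt[m].max(0))
# tin side points: mouthward
q0=s['qpos']
up=np.array([.2151,-.9766,0])
for psi in (10,25,43,60):
    ps=np.radians(psi)
    # want tool z = horizontal, tool 'up' -> world z ; x_t horizontal heading psi
    a=np.arctan2(.2151,.9766)
    l=a; 
    X=np.array([np.cos(ps),np.sin(ps),0]);M=toolR(X*np.sin(l)-Zd*np.cos(l),[-np.sin(ps),np.cos(ps),0])
    assert (M@up)[2]>.999
    for z in (.15,.03):
        q,e=ik(pose(np.array([.461,.282,z])-M@[0,.003,0],M),q0);print(psi,z,q,e)
E
```

```text
1 4562 [-0.0132 -0.0497  0.0285] [0.0137 0.0187 0.05  ] [-0.032   0.0048  0.0133]
-1 4540 [-0.0135 -0.0496 -0.05  ] [ 0.0139  0.0188 -0.0285] [-0.0319  0.0052  0.0135]
[-0.0293 -0.0299 -0.029 ] [0.0288 0.012  0.029 ]
10 0.15 [ 0.38    0.0093  2.102  -0.0601  0.8188 -1.3289] 8.326672684688674e-14
10 0.03 [ 0.38    0.2201  2.1434 -0.0818  0.5673 -1.301 ] 2.220446049250313e-13
25 0.15 [ 0.3537  0.0016  2.1098  0.0244  0.8143 -1.6683] 2.220446049250313e-13
25 0.03 [ 0.3537  0.2137  2.1513  0.0334  0.5608 -1.6798] 2.55351295663786e-12
43 0.15 [ 0.323   0.0033  2.1081  0.1205  0.836  -2.0705] 1.6653345369377348e-13
43 0.03 [ 0.323   0.2151  2.1496  0.1622  0.5852 -2.125 ] 5.638494803721011e-13
60 0.15 [ 0.2982  0.0157  2.0956  0.1913  0.8795 -2.4309] 1.6653345369377348e-13
60 0.03 [ 0.2982  0.2253  2.1368  0.2496  0.6346 -2.5105] 3.4242898580798534e-12
```

```bash
cat > tr.py <<'E'
import sys
from kin import *
from plant import ctrl
ps=np.radians(25);l=np.arctan2(.2151,.9766)
X=np.array([np.cos(ps),np.sin(ps),0]);M=toolR(X*np.sin(l)-Zd*np.cos(l),[-np.sin(ps),np.cos(ps),0])
T,s=cur(ctrl);c=T[:3,3]+T[:3,:3]@[-.002,.003,0];print('tin',c,'up',T[:3,:3]@[.2151,-.9766,0],s['contact_force'],s['time'],s['opening'])
Tp=T
for a in sys.argv[2:]:
    a=np.array([float(v) for v in a.split(',')])
    Tn=pose(a-M@[-.002,.003,0],M);print('#',a,ik(Tn,s['qpos']));show(rows(Tp,Tn,float(sys.argv[1]),8),0.3);Tp=Tn
E
python3 tr.py .04 .461,.282,.14
```

```text
tin [ 0.5347 -0.0338  0.223 ] up [-0.3545 -0.0457  0.9339] [ 0.4972  0.7633 -0.6832] 12.45 0.6441449409188184
# [0.461 0.282 0.14 ] (array([ 0.354 ,  0.0203,  2.1111,  0.0248,  0.7943, -1.6686]), np.float64(1.6653345369377348e-13))
{"hand":0.3,"travel":[-0.025,0.0197,0.1199],"rotation":[0.0255,-0.0575,0.0768]},
{"hand":0.3,"travel":[-0.0206,0.0222,0.1203],"rotation":[0.0255,-0.0575,0.0768]},
{"hand":0.3,"travel":[-0.016,0.0246,0.1206],"rotation":[0.0255,-0.0575,0.0768]},
{"hand":0.3,"travel":[-0.0113,0.0267,0.1206],"rotation":[0.0255,-0.0575,0.0768]},
{"hand":0.3,"travel":[-0.0066,0.0287,0.1205],"rotation":[0.0255,-0.0575,0.0768]},
{"hand":0.3,"travel":[-0.0018,0.0305,0.1203],"rotation":[0.0255,-0.0575,0.0768]},
{"hand":0.3,"travel":[0.0031,0.032,0.1198],"rotation":[0.0255,-0.0575,0.0768]},
{"hand":0.3,"travel":[0.008,0.0334,0.1192],"rotation":[0.0255,-0.0575,0.0768]},
{"hand":0.3,"travel":[0.013,0.0346,0.1184],"rotation":[0.0255,-0.0575,0.0768]},
```

arm_command(steps=[{"hand":0.3,"travel":[-0.025,0.01,0.12],"rotation":[0.025,-0.057,0.077]},{"hand":0.3,"travel":[-0.021,0.015,0.12],"rotation":[0.025,-0.057,0.077]},{"hand":0.3,"travel":[-0.016,0.025,0.12],"rotation":[0.025,-0.057,0.077]},{"hand":0.3,"travel":[-0.011,0.027,0.12],"rotation":[0.025,-0.057,0.077]},{"hand":0.3,"travel":[-0.007,0.029,0.12],"rotation":[0.025,-0.057,0.077]},{"hand":0.3,"travel":[-0.002,0.03,0.12],"rotation":[0.025,-0.057,0.077]},{"hand":0.3,"travel":[0.003,0.032,0.12],"rotation":[0.025,-0.057,0.077]},{"hand":0.3,"travel":[0.008,0.033,0.119],"rotation":[0.025,-0.057,0.077]},{"hand":0.3,"travel":[0.013,0.035,0.118],"rotation":[0.025,-0.057,0.077]},{"hand":0.3,"travel":[0,0,0],"rotation":[0,0,0]}])

```text
time: 13.7
eef_pos: [0.4534, 0.2906, 0.1358]
tcp_rot: [-0.671, -0.22, 0.087, 0.703]
contact_force: [0.5, 0.3, -0.3]
opening: 0.64
```

```bash
python3 tr.py .03 .461,.282,.08 .461,.282,.03; python3 - <<'E'
from kin import *
from plant import ctrl
im,d,W,p,E,s=look(ctrl,'wrist','w9')
E
```

```text
tin [0.4522 0.29   0.1325] up [0.0228 0.0079 0.9997] [ 0.4738  0.2911 -0.2773] 13.7 0.6400216233721147
# [0.461 0.282 0.08 ] (array([ 0.354 ,  0.1202,  2.1376,  0.0286,  0.6679, -1.6736]), np.float64(8.684534085012806e-14))
{"hand":0.3,"travel":[-0.0094,0.0872,-0.0185],"rotation":[-0.0031,0.0029,-0.0229]},
{"hand":0.3,"travel":[-0.0104,0.0871,-0.0184],"rotation":[-0.0031,0.0029,-0.0229]},
# [0.461 0.282 0.03 ] (array([ 0.354 ,  0.2165,  2.1467,  0.0332,  0.5626, -1.6793]), np.float64(1.1102230246251565e-13))
{"hand":0.3,"travel":[-0.0179,0.0814,0],"rotation":[0,0,0]},
{"hand":0.3,"travel":[-0.0179,0.0814,0],"rotation":[0,0,0]},
```

View pics/w9.png

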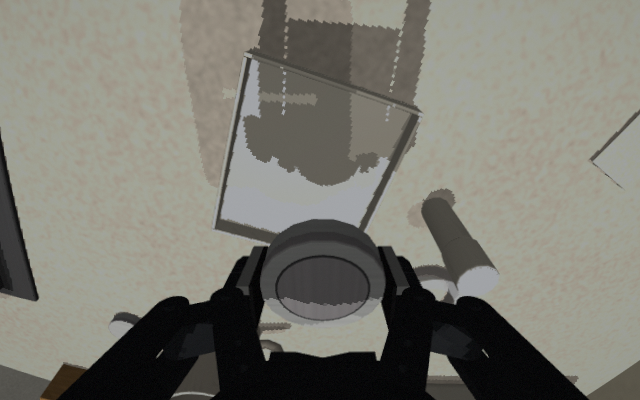

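```bash
python3 - <<'E'
from kin import *
z=np.load('/tmp/w9.npz');W=z['W']
for u,v in [(250,57),(419,113),(218,226),(300,200)]:
    print(u,v,W[v-2:v+3,u-2:u+3].reshape(-1,3)[W[v-2:v+3,u-2:u+3].reshape(-1,3)[:,2].argmax()])
E
python3 tr.py .03 .461,.282,.08 .461,.282,.03
```

```text
250 57 [0.3966 0.2125 0.0209]
419 113 [0.3806 0.3318 0.021 ]
218 226 [0.5364 0.2284 0.0186]
300 200 [0.4917 0.2893 0.0041]
tin [0.4524 0.2891 0.1327] up [0.0223 0.0079 0.9997] [-0.3898 -0.8761 -0.3028] 13.75 0.644108191854678
# [0.461 0.282 0.08 ] (array([ 0.354 ,  0.1202,  2.1376,  0.0286,  0.6679, -1.6736]), np.float64(2.3592239273284576e-13))
{"hand":0.3,"travel":[-0.0092,0.0876,-0.017],"rotation":[-0.0026,0.0018,-0.0225]},
{"hand":0.3,"travel":[-0.0102,0.0875,-0.0168],"rotation":[-0.0026,0.0018,-0.0225]},
# [0.461 0.282 0.03 ] (array([ 0.354 ,  0.2165,  2.1467,  0.0332,  0.5626, -1.6793]), np.float64(2.220446049250313e-13))
{"hand":0.3,"travel":[-0.0179,0.0814,0],"rotation":[0,0,0]},
{"hand":0.3,"travel":[-0.0179,0.0814,0],"rotation":[0,0,0]},
```

arm_command(steps=[{"hand":0.3,"travel":[-0.009,0.088,-0.017],"rotation":[-0.003,0.002,-0.023]},{"hand":0.3,"travel":[-0.01,0.087,-0.017],"rotation":[-0.003,0.002,-0.023]},{"hand":0.3,"travel":[-0.018,0.075,0],"rotation":[0,0,0]},{"hand":0.3,"travel":[-0.018,0.075,0],"rotation":[0,0,0]},{"hand":0.3,"travel":[0,0,0],"rotation":[0,0,0]}])

```text
time: 14.38
eef_pos: [0.4636, 0.2781, 0.0347]
tcp_rot: [-0.671, -0.226, 0.074, 0.703]
contact_force: [0.1, -0.0, -1.7]
opening: 0.64
```

```bash
python3 tr.py .01 .459,.280,.022
```

```text
tin [0.4624 0.2775 0.0313] up [-0.004   0.0002  1.    ] [ 0.1435 -0.0483 -1.6738] 14.375 0.6403231986272919
# [0.459 0.28  0.022] (array([ 0.3515,  0.2277,  2.1536,  0.0352,  0.5445, -1.6837]), np.float64(2.7755575615628914e-13))
{"hand":0.3,"travel":[-0.0067,0.0144,0.0062],"rotation":[0.0029,-0.005,0.0033]},
{"hand":0.3,"travel":[-0.0067,0.0144,0.0062],"rotation":[0.0029,-0.005,0.0033]},
```

arm_command(steps=[{"hand":0.3,"travel":[-0.007,0.014,0.006],"rotation":[0.003,-0.005,0.003]},{"hand":0.3,"travel":[-0.007,0.014,0.006],"rotation":[0.003,-0.005,0.003]},{"hand":0.3,"travel":[0,0,0],"rotation":[0,0,0]}])

```text
time: 14.75
eef_pos: [0.4619, 0.2803, 0.0277]
tcp_rot: [-0.669, -0.228, 0.075, 0.703]
contact_force: [-0.2, -0.3, 0.2]
opening: 0.643
```

```bash
python3 tr.py .01 .459,.280,.0205
```

```text
tin [0.4607 0.2798 0.0243] up [-0.0047 -0.0018  1.    ] [-0.1681 -0.2903  0.2472] 14.75 0.6430975442582446
# [0.459  0.28   0.0205] (array([ 0.3515,  0.2308,  2.1536,  0.0354,  0.5414, -1.6839]), np.float64(2.7755575615628914e-13))
{"hand":0.3,"travel":[-0.0075,0.0115,0.0031],"rotation":[0.0011,-0.0017,0.0095]},
```

arm_command(steps=[{"hand":0.3,"travel":[-0.004,0.009,0.002],"rotation":[0,0,0.005]},{"hand":0.3,"travel":[0,0,0],"rotation":[0,0,0]},{"hand":0.85,"travel":[0,0,0],"rotation":[0,0,0]},{"hand":0.85,"travel":[0,0,0],"rotation":[0,0,0]},{"hand":0.85,"travel":[0,0,0],"rotation":[0,0,0]},{"hand":0.85,"travel":[0,0,0],"rotation":[0,0,0]}])

```text
time: 15.5
eef_pos: [0.4623, 0.2814, 0.0263]
tcp_rot: [-0.669, -0.229, 0.075, 0.703]
contact_force: [0.0, 0.2, -0.4]
opening: 0.846
```

```bash
python3 tr.py .05 .459,.280,.1; python3 - <<'E'
from kin import *
from plant import ctrl
im,d,W,p,E,s=look(ctrl,'wrist','w10')
E
```

```text
tin [0.4611 0.2808 0.023 ] up [-0.0054 -0.0018  1.    ] [ 0.0492  0.2434 -0.4429] 15.5 0.8455312846027152
# [0.459 0.28  0.1  ] (array([ 0.3515,  0.0789,  2.1371,  0.028 ,  0.7097, -1.6748]), np.float64(1.6653345369377348e-13))
{"hand":0.3,"travel":[0.0247,-0.126,0.0002],"rotation":[0.0007,-0.0003,0.0054]},
{"hand":0.3,"travel":[0.0243,-0.1261,0.0002],"rotation":[0.0007,-0.0003,0.0054]},
```

View pics/w10.png

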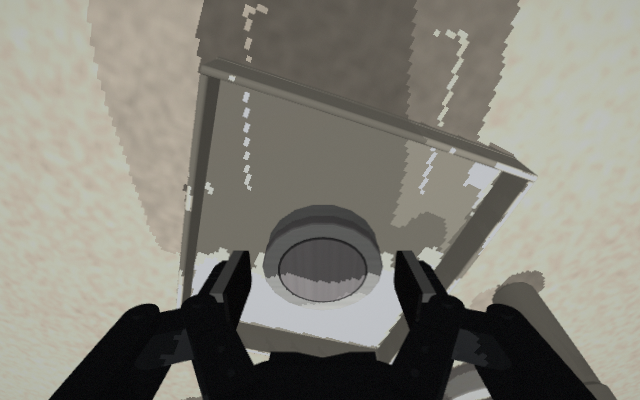

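arm_command(steps=[{"hand":0.85,"travel":[0.02,-0.1,0],"rotation":[0,0,0]},{"hand":0.85,"travel":[0.025,-0.126,0],"rotation":[0,0,0]},{"hand":0.85,"travel":[0.04,-0.19,0],"rotation":[0,0,0]},{"hand":0.85,"travel":[0.04,-0.19,0],"rotation":[0,0,0]},{"hand":0.85,"travel":[0,0,0],"rotation":[0,0,0]}])

```text
time: 16.18
eef_pos: [0.4585, 0.2796, 0.2166]
tcp_rot: [-0.67, -0.228, 0.076, 0.703]
contact_force: [0.6, 0.3, -0.3]
opening: 0.847
```

```bash
python3 - <<'E'
from kin import *
from plant import ctrl
im,d,W,p,E,s=look(ctrl,'wrist','w11')
print(s['eef_pos'],s['qpos'],s['time'])
P=W.reshape(-1,3)
m=(P[:,0]>.40)&(P[:,0]<.52)&(P[:,1]>.22)&(P[:,1]<.34)&(P[:,2]>.012)&(P[:,2]<.03)
q=P[m];print('tin top',m.sum(),q.mean(0),q.min(0),q.max(0)); c=q.mean(0);print(np.linalg.svd(q-c)[2][2])
m=(P[:,0]>.37)&(P[:,0]<.55)&(P[:,1]>.2)&(P[:,1]<.36)&(P[:,2]>.0)&(P[:,2]<.01);print('floor',np.median(P[m][:,2]))
for n in('top1','scene1'):
    P=np.load(f'/tmp/{n}.npz')['W'].reshape(-1,3)
    b=(P[:,0]>.42)&(P[:,0]<.53)&(P[:,1]>-.36)&(P[:,1]<-.2)
    for lo_,hi_ in((.01,.03),(.042,.09),(.01,.09)):
        q=P[b&(P[:,2]>lo_)&(P[:,2]<hi_)]; print(n,lo_,len(q),q.mean(0),cv2.minAreaRect((q[:,:2]*1000).astype(np.float32)))
E
```

```text
[0.4585 0.2796 0.2166] [ 0.351  -0.0892  2.0679  0.0222  0.9439 -1.6664] 16.175
tin top 2673 [0.4591 0.2813 0.019 ] [0.4001 0.2201 0.0121] [0.5199 0.34   0.0217]
[-0.0184 -0.0028  0.9998]
floor 0.0028166240294625333
top1 0.01 69 [ 0.4679 -0.2761  0.0176] ((467.53460693359375, -279.07818603515625), (153.7270965576172, 82.70232391357422), 88.59770202636719)
top1 0.042 50 [ 0.4689 -0.2761  0.0659] ((469.5805969238281, -277.1739807128906), (77.41862487792969, 10.117070198059082), 82.06201171875)
top1 0.01 131 [ 0.4683 -0.2768  0.0378] ((467.53460693359375, -279.07818603515625), (153.7270965576172, 82.70232391357422), 88.59770202636719)
scene1 0.01 212 [ 0.4736 -0.2773  0.0199] ((471.8560485839844, -276.9143981933594), (126.86802673339844, 26.6093807220459), 82.98660278320312)
scene1 0.042 154 [ 0.4741 -0.2774  0.0629] ((472.704345703125, -278.736328125), (80.36370849609375, 12.36607551574707), 80.80188751220703)
scene1 0.01 444 [ 0.4737 -0.2772  0.0377] ((471.8560485839844, -276.9143981933594), (126.86802673339844, 26.6093807220459), 82.98660278320312)
```

View pics/w11.png

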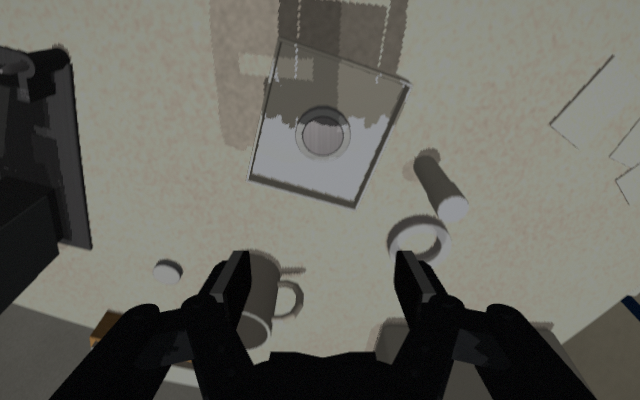

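```bash
cat > gt.py <<'E'
from kin import *
def vert(ang,sgn):  # jaw axis at angle ang(deg) from world x, sgn
    a=np.radians(ang); return toolR([0,0,-1],sgn*np.array([np.cos(a),np.sin(a),0]))
E
python3 - <<'E'
from gt import *
from plant import ctrl
T,s=cur(ctrl)
for sg in (1,-1):
    for p,a in [((.47,-.278,.25),-7),((.47,-.278,.055),-7),((.51,-.038,.2),8.2),((.51,-.038,.1),8.2)]:
        for g in (0,-3,3):
            q0=s['qpos'].copy();q0[5]=[-.5,2.6][sg<0] if g==0 else g*.9
            q0[3]=0
            q,e=ik(pose(p,vert(a,sg)),q0)
            if e<.1: print(sg,p,q,e);break
E
```

```text
1 (0.47, -0.278, 0.25) [-0.7199  0.0071  1.902   0.      1.2325 -0.5977] 4.3298697960381105e-12
1 (0.47, -0.278, 0.055) [-0.7199  0.2651  2.0183  0.      0.8582 -0.5977] 3.497202527569243e-12
1 (0.51, -0.038, 0.2) [-0.2729 -0.0218  2.0269  0.      1.1365 -0.416 ] 2.220446049250313e-13
1 (0.51, -0.038, 0.1) [-0.2729  0.1193  2.0884 -0.      0.9338 -0.416 ] 1.3877787807814457e-13
-1 (0.47, -0.278, 0.25) [-0.7199  0.0071  1.902  -0.      1.2325  2.5439] 1.6653345369377348e-12
-1 (0.47, -0.278, 0.055) [-0.7199  0.2651  2.0183 -0.      0.8582  2.5439] 2.7755575615628914e-13
-1 (0.51, -0.038, 0.2) [-0.2729 -0.0218  2.0269 -0.      1.1365  2.7256] 1.6653345369377348e-13
-1 (0.51, -0.038, 0.1) [-0.2729  0.1193  2.0884 -0.      0.9338  2.7256] 1.1102230246251565e-13
```

```bash
python3 - <<'E'
from gt import *
from plant import ctrl
T,s=cur(ctrl)
Tn=pose([.47,-.278,.23],vert(-7,1))
show(rows(T,Tn,.045,9),.85)
E
```

```text
{"hand":0.85,"travel":[-0.051,-0.0152,-0.1216],"rotation":[-0.031,0.2891,0.0172]},
{"hand":0.85,"travel":[-0.0322,-0.0128,-0.1281],"rotation":[-0.031,0.2891,0.0172]},
{"hand":0.85,"travel":[-0.0126,-0.0104,-0.1317],"rotation":[-0.031,0.2891,0.0172]},
{"hand":0.85,"travel":[0.0073,-0.0083,-0.1322],"rotation":[-0.031,0.2891,0.0172]},
{"hand":0.85,"travel":[0.0271,-0.0063,-0.1298],"rotation":[-0.031,0.2891,0.0172]},
{"hand":0.85,"travel":[0.0463,-0.0046,-0.1243],"rotation":[-0.031,0.2891,0.0172]},
{"hand":0.85,"travel":[0.0645,-0.0031,-0.1159],"rotation":[-0.031,0.2891,0.0172]},
{"hand":0.85,"travel":[0.0812,-0.002,-0.1049],"rotation":[-0.031,0.2891,0.0172]},
{"hand":0.85,"travel":[0.0961,-0.0012,-0.0915],"rotation":[-0.031,0.2891,0.0172]},
{"hand":0.85,"travel":[0.1088,-0.0007,-0.076],"rotation":[-0.031,0.2891,0.0172]},
{"hand":0.85,"travel":[0.119,-0.0007,-0.0587],"rotation":[-0.031,0.2891,0.0172]},
{"hand":0.85,"travel":[0.1265,-0.001,-0.0401],"rotation":[-0.031,0.2891,0.0172]},
{"hand":0.85,"travel":[0.1311,-0.0016,-0.0206],"rotation":[-0.031,0.2891,0.0172]},
{"hand":0.85,"travel":[0.1327,-0.0027,-0.0007],"rotation":[-0.031,0.2891,0.0172]},
```

arm_command(steps=[{"hand":0.85,"travel":[-0.051,-0.02,-0.122],"rotation":[-0.031,0.289,0.017]},{"hand":0.85,"travel":[-0.032,-0.02,-0.128],"rotation":[-0.031,0.289,0.017]},{"hand":0.85,"travel":[-0.013,-0.015,-0.132],"rotation":[-0.031,0.289,0.017]},{"hand":0.85,"travel":[0.007,-0.01,-0.132],"rotation":[-0.031,0.289,0.017]},{"hand":0.85,"travel":[0.027,-0.006,-0.13],"rotation":[-0.031,0.289,0.017]},{"hand":0.85,"travel":[0.046,-0.005,-0.124],"rotation":[-0.031,0.289,0.017]},{"hand":0.85,"travel":[0.064,-0.003,-0.116],"rotation":[-0.031,0.289,0.017]},{"hand":0.85,"travel":[0.081,-0.002,-0.105],"rotation":[-0.031,0.289,0.017]},{"hand":0.85,"travel":[0.096,-0.001,-0.092],"rotation":[-0.031,0.289,0.017]},{"hand":0.85,"travel":[0.109,-0.001,-0.076],"rotation":[-0.031,0.289,0.017]},{"hand":0.85,"travel":[0.119,-0.001,-0.059],"rotation":[-0.031,0.289,0.017]},{"hand":0.85,"travel":[0.126,-0.001,-0.04],"rotation":[-0.031,0.289,0.017]},{"hand":0.85,"travel":[0.131,-0.002,-0.021],"rotation":[-0.031,0.289,0.017]},{"hand":0.85,"travel":[0.133,-0.003,-0.001],"rotation":[-0.031,0.289,0.017]},{"hand":0.85,"travel":[0,0,0],"rotation":[0,0,0]}])

```text
time: 18.1
eef_pos: [0.4341, -0.291, 0.1974]
tcp_rot: [-0.461, 0.565, -0.525, 0.439]
contact_force: [0.3, 0.6, -0.2]
opening: 0.85
```

```bash
python3 - <<'E'
from gt import *
from plant import ctrl
im,d,W,p,E,s=look(ctrl,'wrist','w12')
print(s['eef_pos'],s['qpos'],s['time'])
E
```

```text
[ 0.4341 -0.291   0.1974] [-0.774   0.0401  1.9692 -0.027   1.1927 -0.5719] 18.1
```

View pics/w12.png

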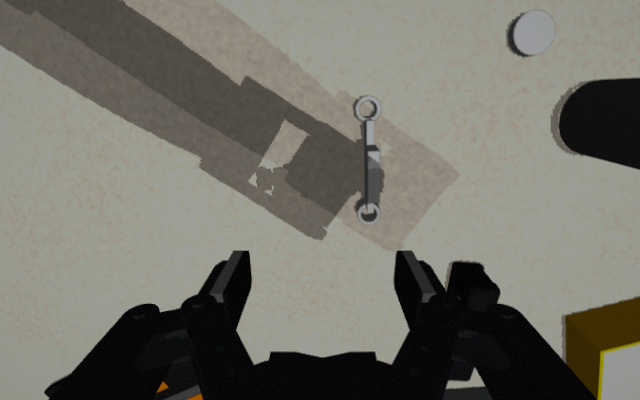

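```bash
python3 - <<'E'
from gt import *
z=np.load('/tmp/w12.npz');W=z['W'];im=z['im']
P=W.reshape(-1,3)
b=(P[:,0]>.40)&(P[:,0]<.55)&(P[:,1]>-.38)&(P[:,1]<-.18)
q=P[b&(P[:,2]>.066)&(P[:,2]<.082)];print('tab top',len(q),q.mean(0),cv2.minAreaRect((q[:,:2]*1000).astype(np.float32)))
q=P[b&(P[:,2]>.034)&(P[:,2]<.045)];print('plate top',len(q),q.mean(0),cv2.minAreaRect((q[:,:2]*1000).astype(np.float32)))
from scipy.optimize import least_squares
pts=P[b&(P[:,2]>.0195)&(P[:,2]<.026)]
res=[]
for c0 in [(368,108),(368,213)]:
    c=W[c0[1]-8:c0[1]+9,c0[0]-8:c0[0]+9].reshape(-1,3)
    g=np.nanmean(c,0)[:2]
    q=pts[np.hypot(pts[:,0]-g[0],pts[:,1]-g[1])<.02]
    # midpoint of ring: outer radius .0125 inner .008: fit mean radius .01025
    f=least_squares(lambda t:np.hypot(q[:,0]-t[0],q[:,1]-t[1])-.01025,g,loss='soft_l1',f_scale=.002)
    print(g,len(q),q[:,2].mean(),f.x,np.abs(f.fun).mean()); res.append(f.x)
d=res[0]-res[1];print('mid',(res[0]+res[1])/2,'len',np.linalg.norm(d),'ang',np.degrees(np.arctan2(d[1],d[0])))
cv2.imwrite('pics/w12c.png',cv2.resize(im[85:240,290:450],None,fx=4,fy=3.8,interpolation=cv2.INTER_CUBIC))
E
```

```text
tab top 704 [ 0.4718 -0.2774  0.0736] ((471.85333251953125, -278.5572509765625), (43.511478424072266, 10.172099113464355), 82.12457275390625)
plate top 261 [ 0.473  -0.2665  0.0398] ((470.7004699707031, -278.85040283203125), (86.30218505859375, 8.908733367919922), 80.57124328613281)
[ 0.48   -0.2266] 297 0.021572699824868397 [ 0.4787 -0.227 ] 0.0010995228715650904
[ 0.4637 -0.3293] 231 0.021506365261510254 [ 0.4646 -0.3296] 0.0012027584315875695
mid [ 0.4716 -0.2783] len 0.10358996851206821 ang 82.17333310715993
```

View pics/w12c.png

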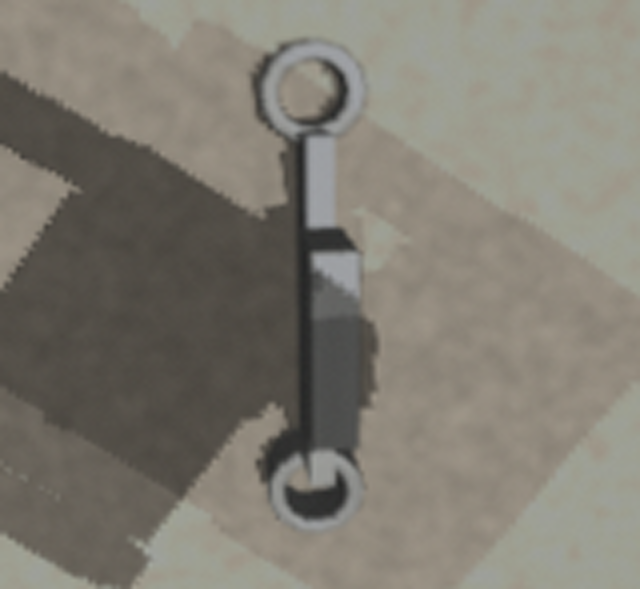

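```bash
cat > gg.py <<'E'
import sys
from gt import *
from plant import ctrl
# gg.py ang maxd hand x,y,z ...
T,s=cur(ctrl)
ang=np.degrees(np.arctan2(T[1,2],T[0,2]))
print('t',s['time'],'tcp',T[:3,3],'jaw ang',round(ang,2),'tilt deg xy of -y',np.degrees(T[:2,1]),'jaw z',T[2,2],'F',s['contact_force'],s['wrist_torque'],'open',s['opening'])
M=vert(float(sys.argv[1]),1);Tp=T
for a in sys.argv[4:]:
    Tn=pose([float(v) for v in a.split(',')],M);print('#',a);show(rows(Tp,Tn,float(sys.argv[2]),8),float(sys.argv[3]));Tp=Tn
E
python3 gg.py -7.85 .04 .5 .4717,-.2785,.14
```

```text
t 18.15 tcp [ 0.4338 -0.2895  0.1969] jaw ang -10.83 tilt deg xy of -y [-3.5203  1.4652] jaw z -0.06515699102494743 F [-0.3253  0.1232 -0.7324] [ 0.0286 -0.0366 -0.0003] open 0.8489700866036233
# .4717,-.2785,.14
{"hand":0.5,"travel":[-0.0286,0.0912,0.0647],"rotation":[0.0619,-0.0501,-0.0146]},
{"hand":0.5,"travel":[-0.0277,0.0931,0.0624],"rotation":[0.0619,-0.0501,-0.0146]},
```

arm_command(steps=[{"hand":0.5,"travel":[-0.029,0.091,0.065],"rotation":[0.062,-0.05,-0.015]},{"hand":0.5,"travel":[-0.028,0.093,0.062],"rotation":[0.062,-0.05,-0.015]},{"hand":0.5,"travel":[0,0,0],"rotation":[0,0,0]},{"hand":0.5,"travel":[0,0,0],"rotation":[0,0,0]}])

```text
time: 18.65
eef_pos: [0.4705, -0.2727, 0.1352]
tcp_rot: [-0.467, 0.534, -0.529, 0.467]
contact_force: [-0.1, -0.6, 0.2]
opening: 0.505
```

```bash
python3 gg.py -7.85 .02 .5 .4717,-.2785,.11
```

```text
t 18.65 tcp [ 0.4705 -0.2727  0.1352] jaw ang -7.41 tilt deg xy of -y [-0.2441  0.2786] jaw z -0.004850993693249567 F [-0.0871 -0.6214  0.247 ] [ 0.0023 -0.0413 -0.0012] open 0.5049049909693004
# .4717,-.2785,.11
{"hand":0.5,"travel":[0.0095,0.0419,0.0034],"rotation":[0.0046,0.0074,-0.0041]},
{"hand":0.5,"travel":[0.0094,0.042,0.0034],"rotation":[0.0046,0.0074,-0.0041]},
```

arm_command(steps=[{"hand":0.5,"travel":[0.009,0.042,0.003],"rotation":[0.005,0.007,-0.004]},{"hand":0.5,"travel":[0.009,0.042,0.003],"rotation":[0.005,0.007,-0.004]},{"hand":0.5,"travel":[0,0,0],"rotation":[0,0,0]}])

```text
time: 19.02
eef_pos: [0.4716, -0.279, 0.1102]
tcp_rot: [0.464, -0.532, 0.534, -0.465]
contact_force: [0.1, -0.1, -0.3]
opening: 0.501
```

```bash
python3 gg.py -7.85 .02 .5 .4717,-.2785,.068; python3 - <<'E'
from gt import *
from plant import ctrl
im,d,W,p,E,s=look(ctrl,'wrist','w13')
E
```

```text
t 19.025 tcp [ 0.4716 -0.279   0.1102] jaw ang -7.86 tilt deg xy of -y [ 0.1301 -0.1226] jaw z 0.002541702800929746 F [ 0.1436 -0.1196 -0.3153] [ 0.0003 -0.0293 -0.0511] open 0.5014252679568438
# .4717,-.2785,.068
{"hand":0.5,"travel":[-0.0007,0.0468,-0],"rotation":[-0.0016,-0.0001,0.0012]},
{"hand":0.5,"travel":[-0.0006,0.0468,0],"rotation":[-0.0016,-0.0001,0.0012]},
{"hand":0.5,"travel":[-0.0006,0.0468,0],"rotation":[-0.0016,-0.0001,0.0012]},
```

View pics/w13.png

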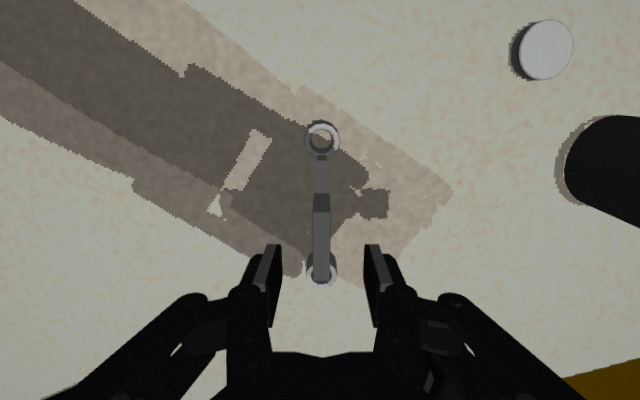

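arm_command(steps=[{"hand":0.5,"travel":[0,0.047,0],"rotation":[-0.002,0,0.001]},{"hand":0.5,"travel":[0,0.047,0],"rotation":[-0.002,0,0.001]},{"hand":0.5,"travel":[0,0.042,0],"rotation":[-0.002,0,0.001]},{"hand":0.5,"travel":[0,0,0],"rotation":[0,0,0]}])

```text
time: 19.58
eef_pos: [0.4718, -0.2795, 0.067]
tcp_rot: [0.465, -0.533, 0.533, -0.464]
contact_force: [0.4, 0.2, 0.4]
opening: 0.498
```

```bash
python3 gg.py -7.85 .02 .5 .4717,-.2785,.068
```

```text
t 19.575 tcp [ 0.4718 -0.2795  0.067 ] jaw ang -7.88 tilt deg xy of -y [-0.0161 -0.0247] jaw z -0.00021990076826033933 F [0.3732 0.2485 0.3975] [ 0.0203  0.0545 -0.0084] open 0.49791732746885686
# .4717,-.2785,.068
{"hand":0.5,"travel":[-0.0033,-0.0034,-0.0008],"rotation":[0.0004,-0.0009,0.0009]},
```

Aligned upright; close on the tab, then lift a little.

arm_command(steps=[{"hand":0.3,"travel":[0,0,0],"rotation":[0,0,0]},{"hand":0,"travel":[0,0,0],"rotation":[0,0,0]},{"hand":0,"travel":[0,0,0],"rotation":[0,0,0]},{"hand":0,"travel":[0,0,0],"rotation":[0,0,0]},{"hand":0,"travel":[0,0,0],"rotation":[0,0,0]}], grip_force=50)

```text
time: 20.2
eef_pos: [0.4721, -0.2796, 0.0674]
tcp_rot: [0.465, -0.533, 0.533, -0.464]
contact_force: [0.7, 0.0, -1.9]
opening: 0.107
```

```bash
python3 - <<'E'
from gt import *
from plant import ctrl
T,s=cur(ctrl);np.save('/tmp/Tgrip.npy',T)
# gate pose at grip
a=np.radians(-7.85);G=np.eye(4);G[:3,:3]=np.column_stack([[np.cos(a),np.sin(a),0],[-np.sin(a),np.cos(a),0],[0,0,1]]);G[:3,3]=[.4717,-.2785,0]
np.save('/tmp/TtoG.npy',np.linalg.inv(T)@G);print(np.linalg.inv(T)@G)
E
python3 gg.py 8.2 .04 0 .4717,-.2790,.16 .4717,-.279,.20
```

```text
[[-0.0003 -1.      0.0009 -0.0011]
 [ 0.0005 -0.0009 -1.      0.0674]
 [ 1.     -0.0003  0.0005 -0.0005]
 [ 0.      0.      0.      1.    ]]
t 20.2 tcp [ 0.4721 -0.2796  0.0674] jaw ang -7.87 tilt deg xy of -y [ 0.0197 -0.0576] jaw z 0.0004784464080188344 F [ 0.697   0.0135 -1.943 ] [-0.0048 -0.0697  0.0221] open 0.10719113692853333
# .4717,-.2790,.16
{"hand":0,"travel":[-0.0005,-0.1029,-0.0004],"rotation":[-0.0002,-0.1785,0.0006]},
{"hand":0,"travel":[-0.0006,-0.1029,-0.0004],"rotation":[-0.0002,-0.1785,0.0006]},
{"hand":0,"travel":[-0.0006,-0.1029,-0.0004],"rotation":[-0.0002,-0.1785,0.0006]},
# .4717,-.279,.20
{"hand":0,"travel":[0,-0.1333,0],"rotation":[0,0,0]},
```

arm_command(steps=[{"hand":0,"travel":[0,-0.05,0],"rotation":[0,0,0]},{"hand":0,"travel":[0,-0.1,0],"rotation":[0,-0.1,0]},{"hand":0,"travel":[0,-0.11,0],"rotation":[0,-0.18,0]},{"hand":0,"travel":[0,-0.09,0],"rotation":[0,-0.18,0]},{"hand":0,"travel":[0,0,0],"rotation":[0,0,0]}])

```text
time: 20.82
eef_pos: [0.4724, -0.2798, 0.1793]
tcp_rot: [0.527, -0.47, 0.473, -0.527]
contact_force: [-0.6, 0.2, -1.8]
opening: 0.107
```

```bash
python3 gg.py 8.2 .03 0 .5104,-.0392,.172; python3 - <<'E'
from gt import *
from plant import ctrl
im,d,W,p,E,s=look(ctrl,'wrist','w14')
E
```

```text
t 20.825 tcp [ 0.4724 -0.2798  0.1793] jaw ang 6.31 tilt deg xy of -y [ 0.1444 -0.1663] jaw z 0.0021859762282889217 F [-0.5744  0.2044 -1.8312] [ 0.0069 -0.004   0.0178] open 0.10709111136047884
# .5104,-.0392,.172
{"hand":0,"travel":[-0.087,0.0025,0.0238],"rotation":[-0.0005,-0.007,0.0007]},
{"hand":0,"travel":[-0.0869,0.0025,0.0241],"rotation":[-0.0005,-0.007,0.0007]},
{"hand":0,"travel":[-0.0868,0.0025,0.0244],"rotation":[-0.0005,-0.007,0.0007]},
{"hand":0,"travel":[-0.0867,0.0026,0.0247],"rotation":[-0.0005,-0.007,0.0007]},
{"hand":0,"travel":[-0.0867,0.0026,0.0251],"rotation":[-0.0005,-0.007,0.0007]},
{"hand":0,"travel":[-0.0866,0.0026,0.0254],"rotation":[-0.0005,-0.007,0.0007]},
{"hand":0,"travel":[-0.0865,0.0026,0.0257],"rotation":[-0.0005,-0.007,0.0007]},
{"hand":0,"travel":[-0.0864,0.0027,0.026],"rotation":[-0.0005,-0.007,0.0007]},
{"hand":0,"travel":[-0.0863,0.0027,0.0263],"rotation":[-0.0005,-0.007,0.0007]},
```

View pics/w14.png

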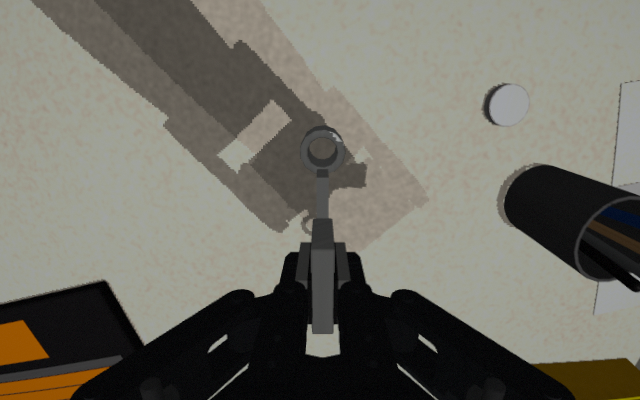

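Gate is held square and lifted; one knuckle shows at (322,150). Carry it to above the pins.

arm_command(steps=[{"hand":0,"travel":[-0.087,0,0.024],"rotation":[0,-0.007,0.001]},{"hand":0,"travel":[-0.087,0,0.024],"rotation":[0,-0.007,0.001]},{"hand":0,"travel":[-0.087,0,0.024],"rotation":[0,-0.007,0.001]},{"hand":0,"travel":[-0.087,0,0.025],"rotation":[0,-0.007,0.001]},{"hand":0,"travel":[-0.087,0,0.025],"rotation":[0,-0.007,0.001]},{"hand":0,"travel":[-0.087,0,0.025],"rotation":[0,-0.007,0.001]},{"hand":0,"travel":[-0.086,0,0.026],"rotation":[0,-0.007,0]},{"hand":0,"travel":[-0.086,0,0.026],"rotation":[0,-0.007,0]},{"hand":0,"travel":[-0.07,0,0.022],"rotation":[0,-0.007,0]},{"hand":0,"travel":[0,0,0],"rotation":[0,0,0]}])

```text
time: 22.12
eef_pos: [0.5022, -0.0328, 0.1615]
tcp_rot: [0.533, -0.478, 0.457, -0.528]
contact_force: [-0.3, -0.4, -1.2]
opening: 0.107
```

```bash
python3 gg.py 8.2 .01 0 .5104,-.0392,.160
```

```text
t 22.125 tcp [ 0.5022 -0.0328  0.1615] jaw ang 7.22 tilt deg xy of -y [-1.5305  0.8451] jaw z -0.024649351655898544 F [-0.2745 -0.4355 -1.1806] [-0.0191  0.017   0.0058] open 0.10696386426292094
# .5104,-.0392,.160
{"hand":0,"travel":[0.0123,0.002,0.0123],"rotation":[0.0234,-0.0165,-0.0174]},
{"hand":0,"travel":[0.0124,0.0023,0.0122],"rotation":[0.0234,-0.0165,-0.0174]},
```

arm_command(steps=[{"hand":0,"travel":[0.012,0.002,0.012],"rotation":[0.023,-0.016,-0.017]},{"hand":0,"travel":[0.012,0.002,0.012],"rotation":[0.023,-0.016,-0.017]},{"hand":0,"travel":[0,0,0],"rotation":[0,0,0]},{"hand":0,"travel":[0,0,0],"rotation":[0,0,0]}])

```text
time: 22.62
eef_pos: [0.5097, -0.0414, 0.1582]
tcp_rot: [0.534, -0.464, 0.463, -0.533]
contact_force: [-0.6, -0.3, -2.2]
opening: 0.109
```

```bash
python3 gg.py 8.2 .01 0 .5104,-.0392,.150; python3 - <<'E'
from gt import *
from plant import ctrl
im,d,W,p,E,s=look(ctrl,'wrist','w15')
E
```

```text
t 22.625 tcp [ 0.5097 -0.0414  0.1582] jaw ang 8.03 tilt deg xy of -y [-0.1018 -0.0407] jaw z -0.001858941070808251 F [-0.627  -0.3222 -2.1925] [-0.0117 -0.001   0.0502] open 0.10899615149670855
# .5104,-.0392,.150
{"hand":0,"travel":[-0.0069,0.0272,0.0035],"rotation":[0.0036,-0.0058,0.0009]},
```

View pics/w15.png

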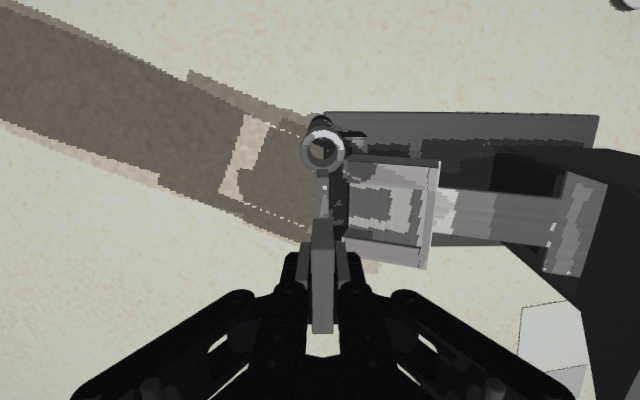

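```bash
python3 - <<'E'
from gt import *
from plant import ctrl
z=np.load('/tmp/w15.npz');im=z['im'];E=z['E'];W=z['W']
p=ctrl.camera_params('wrist')
T,s=cur(ctrl)
G=T@np.load('/tmp/TtoG.npy');print('gate foot',G[:3,3],'rel home local',(G[:3,3]-O)@Xd+.022,(G[:3,3]-O)@Yd,'z',G[2,3])
for dx in (-.022,-.0225):
    print('pin top/shoulder proj',proj(p,E,[O+Xd*dx+Yd*.052+Zd*(.069-.05),O+Xd*dx+Yd*.052+Zd*(.045-.05)]))
print('knuckle top proj',proj(p,E,[(G@[0,.052,.022,1])[:3],(G@[0,.052,0,1])[:3]]))
c=cv2.resize(im[90:200,260:400],None,fx=5,fy=5,interpolation=cv2.INTER_CUBIC)
for dz,col in ((.019,(0,0,255)),(-.005,(0,255,0))):
    u=(proj(p,E,[O+Xd*-.0225+Yd*.052+Zd*dz])[0]-[260,90])*5; cv2.circle(c,(int(u[0]),int(u[1])),4,col,-1)
u=(proj(p,E,[(G@[0,.052,.022,1])[:3]])[0]-[260,90])*5; cv2.circle(c,(int(u[0]),int(u[1])),4,(255,0,0),-1)
cv2.imwrite('pics/w15c.png',c)
Q=W.reshape(-1,3)-O;m=(np.abs(Q@Xd+.022)<.02)&(np.abs(Q@Yd-.052)<.02)&(Q[:,2]>-.03)&(Q[:,2]<.021)
L=np.column_stack([Q@Xd,Q@Yd,Q[:,2]])[m];print(m.sum(),L.min(0),L.max(0))
a=L[L[:,2]>-.003];print(len(a),a.mean(0) if len(a) else '')
a=L[L[:,2]<-.008]
from scipy.optimize import least_squares
f=least_squares(lambda c:np.hypot(a[:,0]-c[0],a[:,1]-c[1])-.010,[-.022,.052],loss='soft_l1',f_scale=.001);print('post',f.x,len(a),np.abs(f.fun).mean())
E
```

```text
gate foot [ 0.5089 -0.0404  0.0908] rel home local -0.001630209208045779 -0.0020929287932184714 z 0.09081308807334196
pin top/shoulder proj [[322.6327 136.249 ]
 [322.6342 132.0075]]
pin top/shoulder proj [[321.8855 136.2511]
 [321.962  132.0094]]
knuckle top proj [[319.9401 150.9943]
 [320.1665 144.5082]]
501 [-0.0329  0.032  -0.0293] [-0.002   0.0621  0.0197]
72 [-0.0108  0.0393  0.0155]
post [-0.0144  0.0507] 184 0.0025164609807210125
```

View pics/w15c.png

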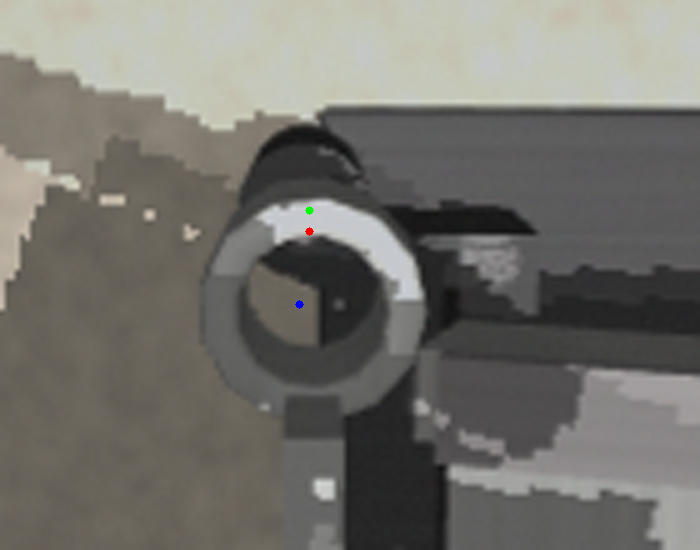

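```bash
python3 gg.py 8.2 .01 0 .5099,-.0393,.142
```

```text
t 22.675 tcp [ 0.5097 -0.0414  0.1582] jaw ang 8.03 tilt deg xy of -y [-0.0938 -0.0459] jaw z -0.001732742193130743 F [-0.197  -0.4042 -1.1399] [-0.0307 -0.0074 -0.0013] open 0.11067713729163829
# .5099,-.0393,.142
{"hand":0,"travel":[-0.0034,0.027,0.0009],"rotation":[0.0017,-0.0028,0.0005]},
{"hand":0,"travel":[-0.0034,0.027,0.0008],"rotation":[0.0017,-0.0028,0.0005]},
```

arm_command(steps=[{"hand":0,"travel":[-0.004,0.025,0.001],"rotation":[0.002,-0.003,0]},{"hand":0,"travel":[-0.004,0.025,0.001],"rotation":[0.002,-0.003,0]},{"hand":0,"travel":[0,0,0],"rotation":[0,0,0]},{"hand":0,"travel":[0,0,0],"rotation":[0,0,0]}])

```text
time: 23.18
eef_pos: [0.5097, -0.0388, 0.1419]
tcp_rot: [0.535, -0.463, 0.463, -0.534]
contact_force: [0.6, -0.0, -0.6]
opening: 0.107
```

```bash
python3 gg.py 8.2 .01 0 .5099,-.0393,.142; python3 - <<'E'
from gt import *
from plant import ctrl
im,d,W,p,E,s=look(ctrl,'wrist','w16')
c=cv2.resize(im[90:200,260:400],None,fx=5,fy=5,interpolation=cv2.INTER_CUBIC)
for dz,col in ((.019,(0,0,255)),(-.005,(0,255,0))):
    u=(proj(p,E,[O+Xd*-.0225+Yd*.052+Zd*dz])[0]-[260,90])*5; cv2.circle(c,(int(u[0]),int(u[1])),3,col,-1)
cv2.imwrite('pics/w16c.png',c)
im,d,W,p,E,s=look(ctrl,'scene','s16')
cv2.imwrite('pics/s16c.png',cv2.resize(im[170:260,270:370],None,fx=6,fy=6,interpolation=cv2.INTER_CUBIC))
E
```

```text
t 23.175 tcp [ 0.5097 -0.0388  0.1419] jaw ang 8.21 tilt deg xy of -y [-0.002  -0.0159] jaw z -7.453553002612079e-05 F [ 0.5635 -0.0172 -0.6142] [ 0.0723 -0.0103 -0.0078] open 0.10717109592664363
# .5099,-.0393,.142
{"hand":0,"travel":[0.0019,-0.0004,0.0004],"rotation":[0.0001,0.0004,0.0005]},
```

View pics/w16c.png

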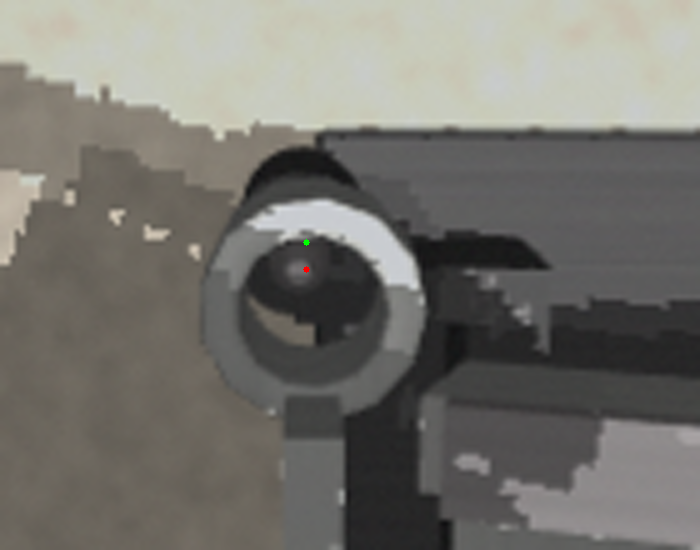

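View pics/s16c.png

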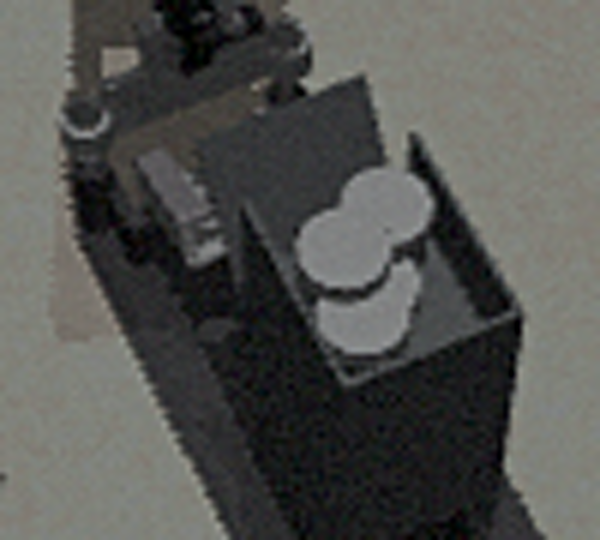

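arm_command(steps=[{"hand":0,"travel":[0.002,0,-0.004],"rotation":[0,0,0]},{"hand":0,"travel":[0,0.02,0],"rotation":[0,0,0]},{"hand":0,"travel":[0,0.02,0],"rotation":[0,0,0]},{"hand":0,"travel":[0,0,0],"rotation":[0,0,0]}])

```text
time: 23.78
eef_pos: [0.5086, -0.0397, 0.1294]
tcp_rot: [-0.534, 0.463, -0.463, 0.535]
contact_force: [0.1, -0.2, -1.3]
opening: 0.109
```

```bash
python3 gg.py 8.2 .01 0 .5085,-.0393,.114; python3 - <<'E'
from gt import *
from plant import ctrl
im,d,W,p,E,s=look(ctrl,'wrist','w17')
c=cv2.resize(im[90:200,260:400],None,fx=5,fy=5,interpolation=cv2.INTER_CUBIC)
cv2.imwrite('pics/w17c.png',c)
E
```

```text
t 23.775 tcp [ 0.5086 -0.0397  0.1294] jaw ang 8.21 tilt deg xy of -y [ 0.0326 -0.0264] jaw z 0.000496843243059597 F [ 0.1128 -0.1929 -1.3377] [-0.0483 -0.0232  0.0086] open 0.10889578949336907
# .5085,-.0393,.114
{"hand":0,"travel":[-0.0007,0.0257,-0.0001],"rotation":[-0.0005,0.0001,0.0005]},
{"hand":0,"travel":[-0.0007,0.0257,-0.0001],"rotation":[-0.0005,0.0001,0.0005]},
```

View pics/w17c.png

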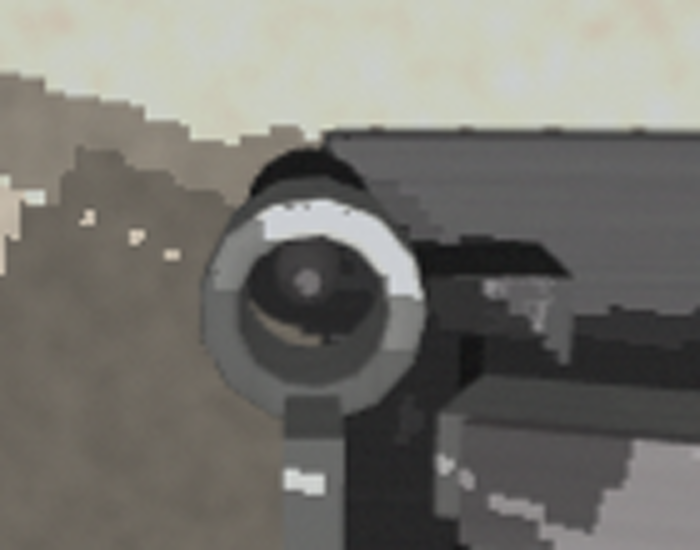

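arm_command(steps=[{"hand":0,"travel":[-0.001,0.02,-0.002],"rotation":[0,0,0]},{"hand":0,"travel":[0,0.02,0],"rotation":[0,0,0]},{"hand":0,"travel":[0,0.008,0],"rotation":[0,0,0]},{"hand":0,"travel":[0,0,0],"rotation":[0,0,0]}])

```text
time: 24.32
eef_pos: [0.5082, -0.0395, 0.1142]
tcp_rot: [-0.534, 0.463, -0.463, 0.535]
contact_force: [0.4, -0.6, -1.8]
opening: 0.107
```

```bash
python3 gg.py 8.2 .01 0 .5083,-.0397,.1115; python3 - <<'E'
from gt import *
from plant import ctrl
im,d,W,p,E,s=look(ctrl,'wrist','w18')
c=cv2.resize(im[90:200,260:400],None,fx=5,fy=5,interpolation=cv2.INTER_CUBIC)
cv2.imwrite('pics/w18c.png',c)
E
```

```text
t 24.325 tcp [ 0.5082 -0.0395  0.1142] jaw ang 8.21 tilt deg xy of -y [ 0.0546 -0.0331] jaw z 0.0008611029015182514 F [ 0.4413 -0.5555 -1.7563] [ 0.0041  0.0051 -0.0599] open 0.10654916756266021
# .5083,-.0397,.1115
{"hand":0,"travel":[0.0008,0.0089,0.0004],"rotation":[-0.0016,0.0003,0.0014]},
```

View pics/w18c.png

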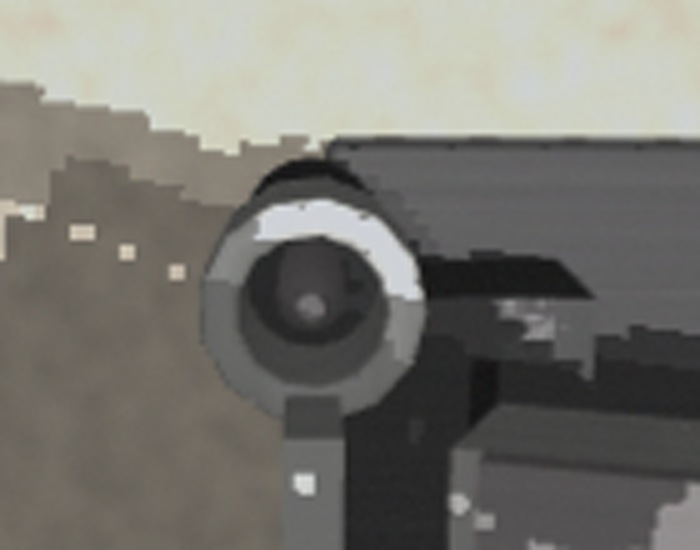

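Pin is well centred in the bore, the foot about 2 mm above the shoulder. Lower the last bit, checking the force.

arm_command(steps=[{"hand":0,"travel":[0,0.006,0],"rotation":[0,0,0]},{"hand":0,"travel":[0,0,0],"rotation":[0,0,0]}])

```text
time: 24.62
eef_pos: [0.5085, -0.0396, 0.1127]
tcp_rot: [-0.534, 0.462, -0.464, 0.535]
contact_force: [-0.0, 0.7, -0.1]
opening: 0.108
```

```bash
python3 gg.py 8.2 .01 0 .5083,-.0397,.1115
```

```text
t 24.625 tcp [ 0.5085 -0.0396  0.1127] jaw ang 8.21 tilt deg xy of -y [ 0.1051 -0.0469] jaw z 0.0016986413835897718 F [-0.0304  0.6692 -0.0616] [ 0.0256  0.0556 -0.0306] open 0.10798705357192058
# .5083,-.0397,.1115
{"hand":0,"travel":[0.0003,0.0041,-0.0007],"rotation":[-0.0032,0.0002,0.002]},
```

arm_command(steps=[{"hand":0,"travel":[0,0.002,0],"rotation":[0,0,0]},{"hand":0.2,"travel":[0,0,0],"rotation":[0,0,0]},{"hand":0.4,"travel":[0,0,0],"rotation":[0,0,0]},{"hand":0.4,"travel":[0,0,0],"rotation":[0,0,0]},{"hand":0.4,"travel":[0,0,0],"rotation":[0,0,0]}])

```text
time: 25.25
eef_pos: [0.5096, -0.0399, 0.1135]
tcp_rot: [-0.534, 0.461, -0.465, 0.535]
contact_force: [0.1, -0.7, 0.0]
opening: 0.402
```

```bash
python3 gg.py 8.2 .03 .4 .5083,-.0397,.25; python3 - <<'E'
from gt import *
from plant import ctrl
im,d,W,p,E,s=look(ctrl,'wrist','w19')
E
```

```text
t 25.25 tcp [ 0.5096 -0.0399  0.1135] jaw ang 8.21 tilt deg xy of -y [ 0.2741 -0.0954] jaw z 0.004496564374385226 F [ 0.1172 -0.7018  0.0019] [ 0.0095 -0.0718 -0.0296] open 0.4022438567107508
# .5083,-.0397,.25
{"hand":0.4,"travel":[-0,-0.091,-0.0004],"rotation":[-0.0017,0.0001,0.0009]},
{"hand":0.4,"travel":[-0.0001,-0.091,-0.0005],"rotation":[-0.0017,0.0001,0.0009]},
{"hand":0.4,"travel":[-0.0001,-0.091,-0.0006],"rotation":[-0.0017,0.0001,0.0009]},
{"hand":0.4,"travel":[-0.0002,-0.091,-0.0007],"rotation":[-0.0017,0.0001,0.0009]},
{"hand":0.4,"travel":[-0.0002,-0.091,-0.0008],"rotation":[-0.0017,0.0001,0.0009]},
```

View pics/w19.png

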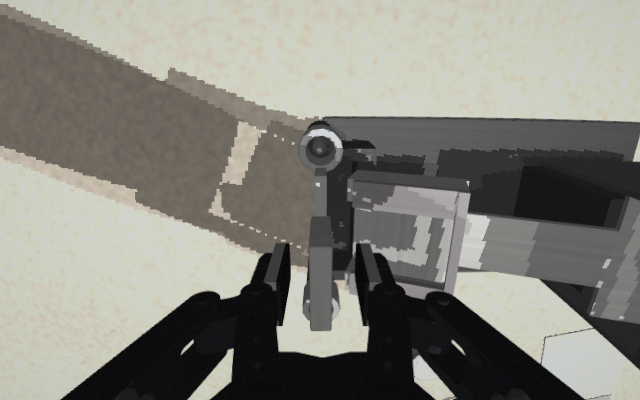

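Released; gate stands with the pin showing inside the bore. Lift straight up slowly, then away.

arm_command(steps=[{"hand":0.4,"travel":[0,-0.03,-0.004],"rotation":[-0.002,0,0.001]},{"hand":0.4,"travel":[0,-0.06,0],"rotation":[-0.002,0,0.001]},{"hand":0.4,"travel":[0,-0.09,0],"rotation":[-0.002,0,0.001]},{"hand":0.4,"travel":[0,-0.09,0],"rotation":[-0.002,0,0.001]},{"hand":0.4,"travel":[0,-0.1,0],"rotation":[-0.002,0,0]},{"hand":0.4,"travel":[0,-0.1,0],"rotation":[0,0,0]},{"hand":0.4,"travel":[0.1,-0.05,-0.05],"rotation":[0,0,0]},{"hand":0.4,"travel":[0.1,0,-0.05],"rotation":[0,0,0]},{"hand":0.4,"travel":[0,0,0],"rotation":[0,0,0]}])

```text
time: 26.42
eef_pos: [0.4864, -0.1048, 0.2805]
tcp_rot: [-0.535, 0.461, -0.464, 0.535]
contact_force: [0.1, -0.1, -0.6]
opening: 0.401
```

```bash
python3 - <<'E'
from gt import *
from plant import ctrl
for n in ('wrist','scene','top'):
    im,d,W,p,E,s=look(ctrl,n,n+'20')
    P=W.reshape(-1,3);Q=P-O;L=np.column_stack([Q@Xd+.022,Q@Yd,P[:,2]-.045])
    b=(np.abs(L[:,0])<.03)&(np.abs(L[:,1])<.08)
    q=L[b&(L[:,2]>.062)&(L[:,2]<.085)]
    if len(q)>5: print(n,'tab top',len(q),q.mean(0),cv2.minAreaRect((q[:,:2]*1000).astype(np.float32)))
    q=L[b&(L[:,2]>.034)&(L[:,2]<.045)]
    if len(q)>5: print(n,'plate top',len(q),q.mean(0),np.percentile(q[:,2],[50,95]))
    for sg in(1,-1):
        q=L[(np.abs(L[:,0])<.02)&(np.abs(L[:,1]-sg*.052)<.016)&(L[:,2]>.016)&(L[:,2]<.028)]
        print(n,'knuckle top',sg,len(q),q.mean(0) if len(q) else '')
    q=P[(P[:,0]>.38)&(P[:,0]<.54)&(P[:,1]>.2)&(P[:,1]<.36)&(P[:,2]>.013)&(P[:,2]<.03)]
print(s['eef_pos'],s['time'])
im=np.load('/tmp/scene20.npz')['im'];cv2.imwrite('pics/s20c.png',cv2.resize(im[120:260,260:460],None,fx=4,fy=4,interpolation=cv2.INTER_CUBIC))
E
```

```text
wrist tab top 605 [-0.0011 -0.0007  0.0732] ((-0.6244611740112305, -1.2625541687011719), (42.85890579223633, 10.196691513061523), 89.91596984863281)
wrist plate top 264 [-0.0013  0.0044  0.0397] [0.0398 0.0414]
wrist knuckle top 1 324 [-0.0014  0.0522  0.0212]
wrist knuckle top -1 264 [-0.0013 -0.0531  0.021 ]
scene tab top 87 [ 0.0008 -0.0002  0.0722] ((-0.27283620834350586, -0.25250816345214844), (13.524582862854004, 44.28866195678711), 3.2669296264648438)
scene plate top 75 [ 0.0033 -0.0039  0.0394] [0.0397 0.0444]
scene knuckle top 1 48 [0.0014 0.0525 0.0215]
scene knuckle top -1 54 [ 0.0005 -0.0514  0.0222]
top tab top 15 [-0.0037  0.0055  0.0742] ((-4.359148025512695, -1.026266098022461), (42.921478271484375, 7.541055202484131), 86.79857635498047)
top plate top 21 [0.0016 0.0035 0.0392] [0.0389 0.0448]
top knuckle top 1 21 [-0.0043  0.0497  0.0205]
top knuckle top -1 0 
[ 0.4868 -0.1034  0.2802] 26.525
```

View pics/s20c.png

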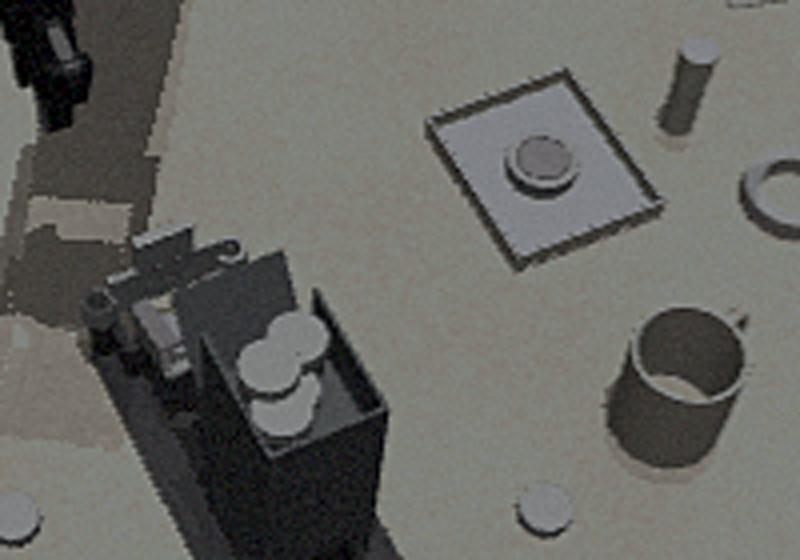

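View pics/wrist20.png

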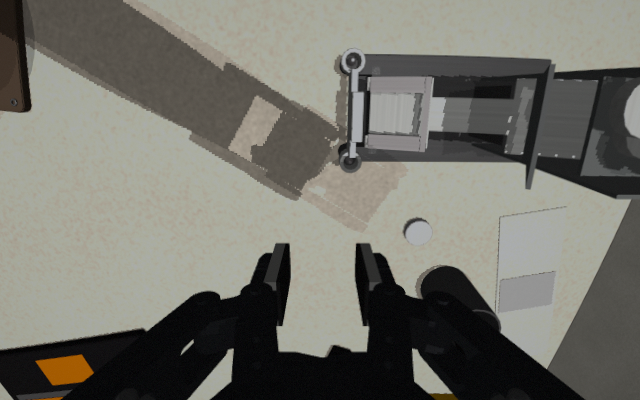

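```bash
python3 - <<'E'
from plant import ctrl
s=ctrl.get_state();print(s['time'],s['contact_force'],s['dq'])
print(ctrl.sign_off())
E
```

```text
26.575 [ 0.0814708   0.1010951  -0.27713895] [ 0.0121433   0.00770736  0.00744958 -0.00199249 -0.00149244 -0.00356231]
the job is handed in; nothing more can be done
None
```

The tin is lying flat in the white tray, the gate is hanging on both pins, and I handed the job in at 26.6 s of the 70 s limit. No verdict was reported.

**What I did**
- **Push:** With the fingers shut I pushed the tin up the chute. Its centre measured at about s = 85 mm, or x ≈ 0.078 m against the 0.075 m needed.
- **Tin:** I gripped it from the window with the gripper leaning back about 33°. I drew it clear of the keeper bar, lifted it out and released it about 10 mm above the tray floor, because the fingertips reach below the tin.
- **Gate:** I gripped it by the tab and lowered it onto the pins, checking through one knuckle's bore on the way down. Then I let go and backed off.

**Last checks**
- **Tin:** It lay within about 1–2 mm of the tray's centre and about 1° from level.
- **Gate:** The wrist camera put it 1–1.5 mm from its place along the chute and 1 mm or less across, with both knuckle tops at the same height. Its height read about 0.8 mm low, and it was in line with the mouth within about 0.1°.
- **Other things:** Those in view of the cameras looked untouched; I did not re-measure their positions.

**Disagreements**
- **Top camera:** The coarse view put the gate up to 4 mm off along the chute. I trusted the wrist and scene cameras, which agreed to about 2 mm.
- **Tin push:** The last nudge gained almost nothing and showed a 2.6 N reaction, probably the fingers touching the keeper bar. So the tin stopped about 2 mm short of my target, but past the required line.

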